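# Load the pear pot and bar it shut

### The job

Lower the pear gently into the deep leaning pot - set it down inside without dropping or bumping it, as it bruises - and let go. Then take the keeper bar from the drip tray and slide its rod across the mouth, through both eyelets on the rim, until its end sticks out well beyond the second one, and leave it there. Leave the other things on the counter where they stand.

Things in the scene. Friction and masses are not known exactly. Their poses are not given: they have to be found in the camera images.
- pear: a standing green pear, stalk up, about 0.2 kg: belly 62 mm across at 32 mm height, a nearly straight neck 36 to 38 mm across from 70 to 100 mm height (the place to grip), top of the flesh at 110 mm, a thin stalk to 123 mm. Origin at the centre of its foot (36 mm flat), z up along its axis at the start
- pear_belly (a point): centre of the pear's belly, on its axis, 35 mm above its foot
- pot: deep steel pot fixed on a stand, leaning 30 degrees, mouth away from the robot and left. Origin: centre of underside, 50 mm above the table; z along its axis out of the mouth, y level across the mouth, to the right and away from the robot; x up the slope, towards the robot. Outer diameter 126 mm, inner 118 mm, floor 5 mm thick, rim at z = 115 mm (110 mm deep inside)
- guard_top (a point): middle of the top edge of the pot's clear splash guard, a fixed plate 76 mm wide and 4 mm thick at pot x = 65 mm, on the high side of the mouth, which rises 45 mm above the rim along the pot's axis (to pot z = 160 mm)
- eye_far (a point): centre of the eyelet on the pot's rim at pot y = +62 mm (the right, farther side), 10 mm above the rim at pot z = 125 mm. A round wire ring, opening 19 mm, wire 6 mm, outside 32 mm; the hole runs along the pot's y axis
- eye_near (a point): the same eyelet on the other side of the mouth, at pot y = -62 mm (the left, nearer side); the two holes are in line and level
- bar: keeper bar lying on the drip tray: a wooden block handle 45 mm long, 20 mm wide, 24 mm high, and from one end of it a straight steel rod 10 mm thick, 150 mm long; 0.12 kg in all. Origin at the centre of the handle's underside, x along the rod towards its tip, z up
- bar_grip (a point): centre of the handle, on the rod's axis, 12 mm above the handle's underside
- bar_tip (a point): the rod's free end, on its axis, 172.5 mm from the handle's centre
- tray: flat drip tray fixed on the table, 140 by 220 mm, 18 mm high, on which the bar lies; origin under its centre, long side along its y
- orange: an orange, 76 mm across, 72 mm high, a loose bystander; origin under its centre
- apple: a green apple, 72 mm across, 64 mm high, much the colour of the pear but round, with no neck, a loose bystander; origin under its centre
- cups: a tall upright stack of paper cups, 83 mm across, 150 mm high, a loose bystander; origin under its centre
- lids: a low stack of plastic cup lids, 93 mm across, 50 mm high, a loose bystander; origin under its centre
- can: a bare aluminium drink can, 66 mm across, 115 mm high, a loose bystander; origin under its centre
Things that resemble listed ones, but are neither listed nor needed, are in the scene too. Leave any red look-alike of the pear alone.

How it is judged:
On the way, in this order (a step that is already met when the one before it is completed fails the run):
1. the pear lies in the pot, let go and at rest (x of pear_belly in the frame of pot between -0.05 and 0.05 m and y of pear_belly in the frame of pot between -0.05 and 0.05 m and z of pear_belly in the frame of pot between 0.015 and 0.09 m and contact force between pear and the fingers below 0.1 N and linear speed of pear below 0.03 m/s), for 0.2 s.
2. the bar's rod runs through both eyelets (x of bar_tip in the frame of pot between -0.013 and 0.013 m and z of bar_tip in the frame of pot between 0.112 and 0.138 m and angle between the x axis of bar and the y axis of pot, either way round below 0.2 rad and ((y of bar_tip in the frame of pot above 0.067 m and y of bar_grip in the frame of pot below -0.067 m) or (y of bar_tip in the frame of pot below -0.067 m and y of bar_grip in the frame of pot above 0.067 m))), for 0.2 s.
At the end, for the whole second after the job is handed in: The pear lies inside the pot (belly centre within 50 mm of the pot's axis in x and y, and 25 mm or more below the rim plane), let go and at rest; the bar's rod runs through both eyelets, its tip more than 5 mm beyond the centre of the second one and its handle outside the first, let go and at rest (all of step 1 and all of step 2 and contact force between bar and the fingers below 0.1 N and linear speed of bar below 0.03 m/s); the robot touches nothing.
It fails at once if the pear is dropped or bumped: it meets the pot with more than 30 N (contact force between pear and pot above 30 N).
It fails at once if a bystander (orange, apple, cups, lids or can) moved by more than 40 mm (distance of any of orange, apple, cups, lids, can from where it was at the start of the episode above 0.04 m).
It fails at once if the pear is dropped: it moves faster than 0.45 m/s while the fingers do not hold it (contact force between pear and the fingers below 0.1 N and linear speed of pear above 0.45 m/s).
It also fails if it takes over 58 s, if anything falls off the work surface, if the arm or the gripper's body presses on something with over 40 N, if the wrist force passes 120 N, or if a joint passes its speed limit or range.

### The arm

A 6-joint arm with a two-finger parallel gripper is mounted at the origin on the work surface. World frame = base frame: x ahead of the robot, y to its left, z up, the work surface at z = 0. Lengths are in m, angles in rad, forces in N, time in s.
With the tool pointing down it reaches from about 0.4 to 0.825 m from the base axis. Payload 7 kg.
Tool frame: the origin (TCP) lies at the very end of the fingers, on their centre line; the grasp point (between the pads) lies 19 mm behind it; z points along the fingers, y is the line along which they close (so a half turn about z gives the same grasp; the last joint's range is limited). The gripper opens to 85 mm and grips with 20 to 120 N. Pads are 22 mm wide; open, the fingers measure 114 mm over their backs; the gripper's body (76 mm by 85 mm) begins 54 mm behind the grasp point. The pads swing forward as they close: fully open they stand 13 mm farther back than shut.
Start: joints at [1.428, 0.359, 0.012, 0, -1.224, -0.288], TCP at [0.282, 0.613, 0.206] pointing down, gripper open.
Joint ranges: [-3.07, 3.07], [-1.43, 2.12], [-1.02, 1.25], [-3.03, 1.67], [-3.05, -0], [-3.03, 3.03]. Speed limits (rad/s): [2.39, 2.39, 3.01, 3.14, 3.14, 3.14].

### API

Orientations are given as a unit quaternion [x, y, z, w].
In Python, from plant import bot gives the robot as it stands.
- The arm moves only by the tool drive_tool, never from a script. Its argument "targets" is a list of rows, each an object of numbers: "claw": the opening, from 0 (shut) to 1 (fully open); "tx", "ty", "tz": the shift along the world's x, y, z in units of 2 cm (1.0 is 2 cm); "yaw": the turn about the world's z in units of 0.12 rad (1.0 is 0.12 rad). In form: [{"claw": .., "tx": .., "ty": .., "tz": .., "yaw": ..}, ...]. A call has 1 to 8 rows; each row shifts and turns the commanded pose from where the row before left it; what a row does not reach is not made up. A row lasts 1/8 s, in which the tool goes at most 62.5 mm and 10.7 degrees, less where a joint would pass 70% of its speed; a pose out of reach is approached as far as the arm can. A call with a number of a shift or a turn outside -1 to 1 is refused whole. A call with a gripper value outside its range is refused whole. The fingers move at their own pace and stop on an object; "squeeze" is the grip in N (left out, the last holds). Time passes only in rows, so rows that do not move let the fingers close. It gives the time, the measured TCP pose, the force, the opening and the grip force at its end, in the units of the state.
- bot.get_state(): the state, without advancing time (a new reading comes with each control period).
- bot.get_image(name): name is "scene" or "top" or "wrist"; returns a dict with "img" (384x512x3 uint8, red, green, blue), "camera_matrix" (3x3 intrinsics, pixels), "view" (4x4, takes a point from world to camera coordinates). Camera axes: x right, y down, z forward; pixel columns grow to the right and rows downward; lengths in m; the calibration is good to about 2 mm. A picture is of the moment at which its call begins. There is no depth.
- bot.close_job(): hands the job in; it is judged then, once.
The state is a dict: "time": time; "joint_positions": joint angles; "qd": joint speeds; "joint_efforts": joint torques, N m; "ee_pos": TCP position; "orientation": TCP orientation; "force": force on the tool from outside, world axes, zero at the start; "ft_torque": the same for the moment, N m; "opening": finger opening in m; "finger_force": force on a finger pad.
Only numpy, scipy, OpenCV 4.12 (cv2) and the standard library are available. Lean on these libraries where they do the work, as an engineer would, in place of code of your own. Each camera call takes 0.05 s, during which the arm holds its last target. There are 200 camera calls.

## Working session

There is one attempt and no reset: what is moved stays moved. The work goes in short steps, Python scripts to look and compute and a tool call to move; the robot and the scene stay as the last step left them, time stands still between calls to the robot, and variables do not carry over. Pictures are saved under pics/ and viewed, at most 10 in all, crops included, and the job is handed in when it is done.

Besides the shell and the picture viewer there is one more tool, called after "Request:" by a JSON object that holds its "op" and its "data". drive_tool: Moves the arm, as the interface text tells. Shifts and turns lie within -1 to 1; 1 stands for 2 cm of shift or 0.12 rad of turn. Its arguments: {"type":"object","properties":{"targets":{"type":"array","items":{"type":"object","properties":{"claw":{"type":"number"},"tx":{"type":"number","minimum":-1,"maximum":1},"ty":{"type":"number","minimum":-1,"maximum":1},"tz":{"type":"number","minimum":-1,"maximum":1},"yaw":{"type":"number","minimum":-1,"maximum":1}}}},"squeeze":{"type":"number"}},"required":["targets"]}

```bash
mkdir -p pics; cat > h.py <<'E'
import numpy as np, cv2
from plant import bot
def snap(n,f=None):
    d=bot.get_image(n); np.savez(f'{f or n}.npz',**{k:np.array(v) for k,v in d.items()}); return d
def load(n): return dict(np.load(f'{n}.npz'))
def ray(d,u,v):
    V=np.array(d['view']);R=V[:3,:3];t=V[:3,3]
    c=-R.T@t; r=R.T@np.linalg.inv(d['camera_matrix'])@[u,v,1]; return c,r/np.linalg.norm(r)
def onz(d,u,v,z):
    c,r=ray(d,u,v); return c+r*(z-c[2])/r[2]
def tri(rays):
    A=0;b=0
    for c,r in rays:
        P=np.eye(3)-np.outer(r,r);A=A+P;b=b+P@c
    x=np.linalg.solve(A,b); return x,[np.linalg.norm((np.eye(3)-np.outer(r,r))@(x-c)) for c,r in rays]
def proj(d,p):
    V=np.array(d['view']);q=d['camera_matrix']@(V[:3,:3]@p+V[:3,3]);return q[:2]/q[2]
def save(d,f,box=None,s=1):
    im=np.array(d['img'])
    if box: im=im[box[1]:box[3],box[0]:box[2]]
    cv2.imwrite('pics/'+f,cv2.resize(im[:,:,::-1],None,fx=s,fy=s,interpolation=cv2.INTER_CUBIC))
E
python3 - <<'E'
from h import *
for n in('scene','top'):
    d=snap(n); save(d,n+'1.png',None,1.5); print(n,ray(d,256,192))
s=bot.get_state();print(s['time'],s['ee_pos'],s['orientation'],s['opening'])
E
```

```text
scene (array([1.19539581, 0.286255  , 0.9174122 ]), array([-0.61777857, -0.3099383 , -0.72269488]))
top (array([ 0.45438819, -0.05182035,  1.62344007]), array([ 0.04513096, -0.00179699, -0.99897946]))
0.1 [0.28172799 0.61288848 0.20465666] [ 9.76876456e-01 -2.13803262e-01 -8.74866062e-05  7.39986377e-04] 0.08544812603279199
```

View pics/scene1.png

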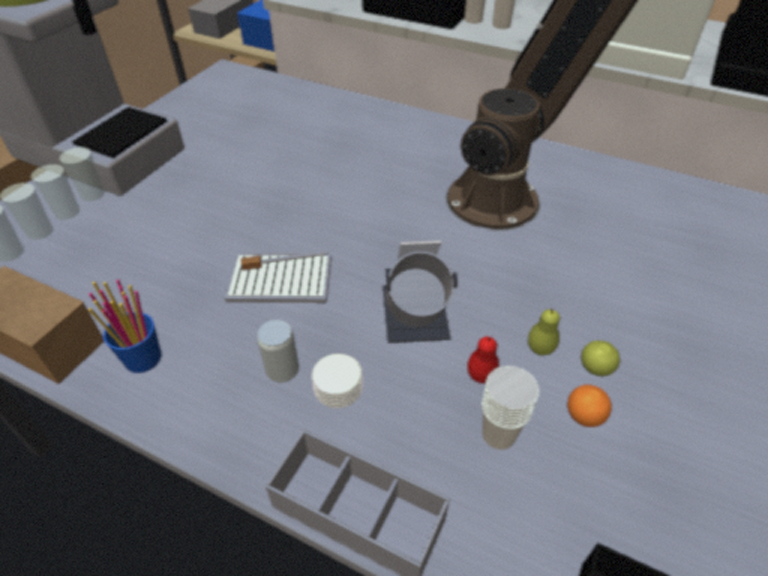

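View pics/top1.png

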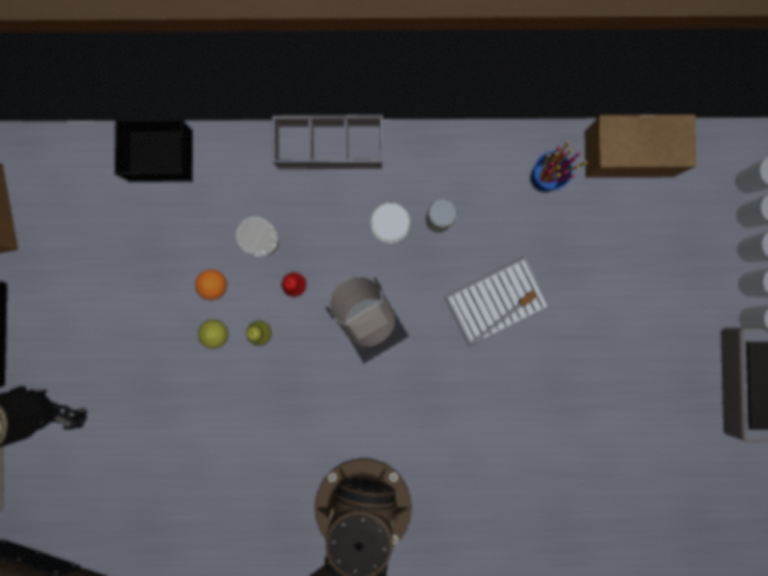

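Viewed at 1.5x. In the scene picture the green pear with a neck is at (545,333), the green apple at (600,357), the red look-alike at (484,360), the pot at (420,285) and the bar on the tray at (250,262). In the top picture the pear is at (258,333), the apple at (212,333) and the red one at (294,284). The green one with a neck and stalk fits the description. I'll confirm it in an enlarged montage.

```bash
python3 - <<'E'
from h import *
def crop(d,x,y,w,h,s):
    im=cv2.resize(d['img'][y:y+h,x:x+w,::-1],None,fx=s,fy=s,interpolation=cv2.INTER_CUBIC)
    return cv2.convertScaleAbs(im,alpha=1.3)
S,T=load('scene'),load('top')
a=np.hstack([crop(S,248,154,66,75,6),crop(T,210,176,66,75,6)]) # 396x450 each
cv2.imwrite('pics/pot.png',a)
b=np.hstack([crop(S,145,160,80,60,5),crop(T,290,170,80,60,5)])
c=np.hstack([crop(S,345,200,80,60,5),crop(T,125,190,80,60,5)])
cv2.imwrite('pics/bp.png',np.vstack([b,c]))
for n,d in(('S',S),('T',T)):
    hsv=cv2.cvtColor(d['img'],cv2.COLOR_RGB2HSV)
    m=cv2.inRange(hsv,(22,110,50),(40,255,255))
    k,l,st,ce=cv2.connectedComponentsWithStats(m)
    for i in range(1,k):
        if st[i,4]>60: print(n,st[i],ce[i].round(1))
E
```

```text
S [ 0  0 27  4 68] [10.9  0.9]
S [ 76 203  15  25  77] [ 83.4 214. ]
S [353 207  19  29 403] [363.  222.1]
S [388 228  24  22 414] [399.9 238.3]
T [133 214  18  18 251] [141.5 222.3]
T [165 215  15  14 170] [172.1 221.6]
```

View pics/pot.png

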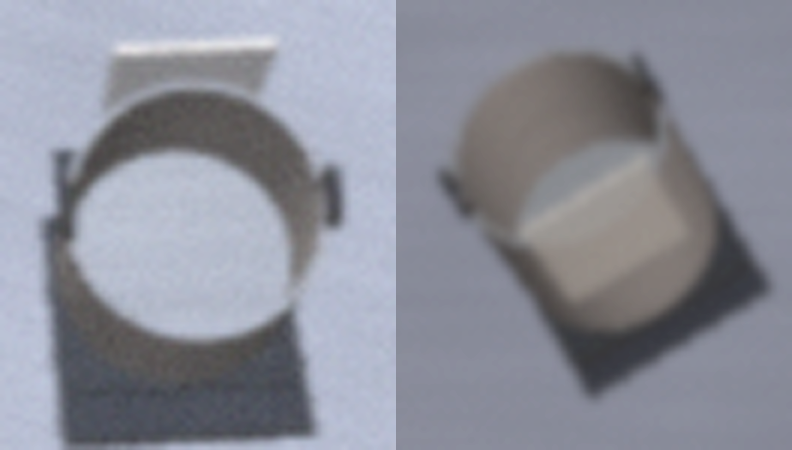

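View pics/bp.png

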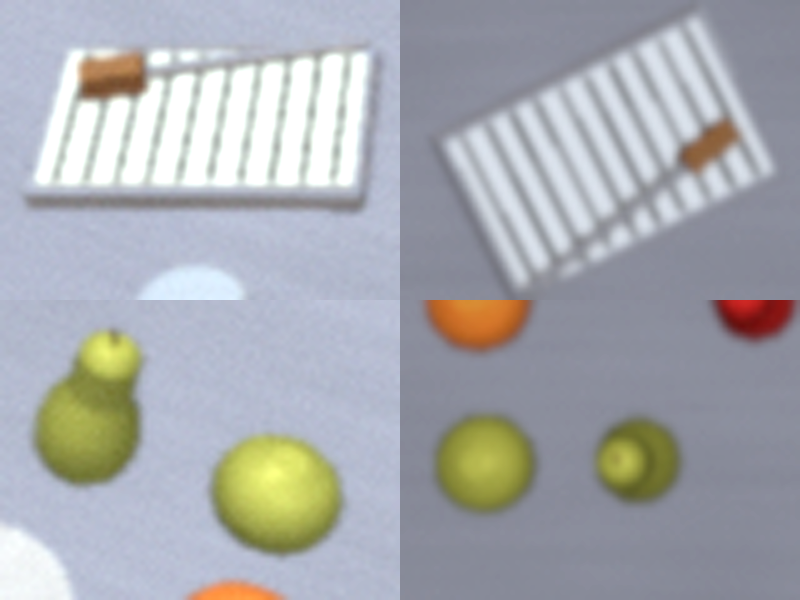

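The pear is confirmed: the lower-left object in the crop has a neck and stalk, and the rounder one beside it is the apple. In the pot crop the eyelets are at scene px (258.3,186.3) and (303.3,186.3), and at top px (251.5,189) and (220.2,208). The bar's handle and rod tip are also visible. Next I'll triangulate.

```bash
python3 - <<'E'
from h import *
np.set_printoptions(precision=4,suppress=True)
S,T=load('scene'),load('top')
def t2(n,a,b):
    x,e=tri([ray(S,*a),ray(T,*b)]);print(n,x,np.round(e,4));return x
ef=t2('far',(258.3,186.3),(251.5,189)); en=t2('near',(303.3,186.3),(220.2,208))
g=t2('guard',(248+195/6,154+46/6),(210+(590-396)/6,176+195/6))
y=(ef-en);print('dist',np.linalg.norm(y),'yaw of y',np.arctan2(y[1],y[0]))
c=(ef+en)/2;a=np.arctan2(y[1],y[0]);yy=np.array([np.cos(a),np.sin(a),0])
# z axis: lean 30deg perpendicular to yy, forward-left
h=np.cross([0,0,1],yy);h=h  # check direction
z=h*.5+np.array([0,0,np.cos(np.pi/6)]);x=np.cross(yy,z)
print('h',h,'x',x,'z',z)
o=c-z*.125;print('o',o);print('guard pred',o+.065*x+.16*z)
t2('stalk',(367.6,206.6),(168.4,222)); 
# pear belly from mask / neck
for zz in(.11,):print('flesh top',onz(T,125+217/5,190+161/5,.112))
print('foot', onz(T,172.1,221.6,.04))
hs=[]
for n,d in(('S',S),('T',T)):
    hsv=cv2.cvtColor(d['img'],cv2.COLOR_RGB2HSV)
    m=cv2.inRange(hsv,(4,110,50),(16,255,200))
    k,l,st,ce=cv2.connectedComponentsWithStats(m)
    for i in range(1,k):
        if st[i,4]>25: print(n,st[i],ce[i].round(1))
E
```

```text
far [ 0.5304 -0.0399  0.1658] [0.0003 0.0003]
near [0.4671 0.0668 0.157 ] [0.002 0.002]
guard [ 0.4643 -0.0081  0.2171] [0.0027 0.0027]
dist 0.12438249692198089 yaw of y -1.0352670531404928
h [ 0.86    0.5103 -0.    ] x [-0.7448 -0.4419  0.5   ] z [0.43   0.2551 0.866 ]
o [ 0.445  -0.0184  0.0532]
guard pred [ 0.4654 -0.0063  0.2242]
stalk [0.4207 0.2468 0.1155] [0.0014 0.0014]
flesh top [0.4202 0.2461 0.112 ]
foot [0.4207 0.247  0.04  ]
S [  0 107  23  20 226] [  9.3 115.3]
S [162 172  11   7  66] [167. 175.]
S [   0  203   68   51 1368] [ 36.8 230. ]
S [ 73 202  15  27  29] [ 80.2 214.8]
S [379 257  28  27 330] [392.4 272.5]
T [459   9  53   2  54] [485.5  10. ]
T [152  11 147   2 164] [231.2  11.9]
T [317  11  98   1  98] [365.5  11. ]
T [418  10  40   2  45] [438.   10.9]
T [ 0 12 71  2 81] [35.7 12.9]
T [126  12  23   2  33] [136.7  12.4]
T [399  78  61  36 288] [417.7 105.4]
T [362 103  14  17  56] [368.9 111. ]
T [  0 111  10  56 317] [  3.1 146.2]
T [130 180  21  20 319] [140.2 189.3]
T [347 195   9   8  33] [351.2 198.5]
```

Request:
{"op": "drive_tool", "data": {"targets": [{"claw":1,"tx":0.37,"ty":-0.97,"tz":0,"yaw":1},{"claw":1,"tx":0.37,"ty":-0.97,"tz":0,"yaw":1},{"claw":1,"tx":0.37,"ty":-0.97,"tz":0,"yaw":1},{"claw":1,"tx":0.37,"ty":-0.97,"tz":0,"yaw":1},{"claw":1,"tx":0.37,"ty":-0.97,"tz":0,"yaw":1},{"claw":1,"tx":0.37,"ty":-0.97,"tz":0,"yaw":1},{"claw":1,"tx":0.37,"ty":-0.97,"tz":0,"yaw":1},{"claw":1,"tx":0.37,"ty":-0.97,"tz":0,"yaw":1}]}}

```text
time: 1.1
ee_pos: [0.3411, 0.4572, 0.2051]
orientation: [0.965, 0.263, -0.0, 0.0]
force: [0.2, 0.1, -0.3]
opening: 0.0858
finger_force: 0.0
```

Request:
{"op": "drive_tool", "data": {"targets": [{"claw":1,"tx":0.37,"ty":-0.97},{"claw":1,"tx":0.37,"ty":-0.97},{"claw":1,"tx":0.37,"ty":-0.97},{"claw":1,"tx":0.37,"ty":-0.97},{"claw":1,"tx":0.37,"ty":-0.97},{"claw":1,"tx":0.37,"ty":-0.97},{"claw":1,"tx":0.37,"ty":-0.97},{"claw":1,"tx":0.37,"ty":-0.97}]}}

```text
invalid input at $.targets[0]: expected keys claw, tx, ty, tz, yaw
```

Request:
{"op": "drive_tool", "data": {"targets": [{"claw":1,"tx":0.36,"ty":-0.96,"tz":0,"yaw":0},{"claw":1,"tx":0.36,"ty":-0.96,"tz":0,"yaw":0},{"claw":1,"tx":0.36,"ty":-0.96,"tz":0,"yaw":0},{"claw":1,"tx":0.36,"ty":-0.96,"tz":0,"yaw":0},{"claw":1,"tx":0.36,"ty":-0.96,"tz":0,"yaw":0},{"claw":1,"tx":0.36,"ty":-0.96,"tz":0,"yaw":0},{"claw":1,"tx":0.36,"ty":-0.96,"tz":0,"yaw":0},{"claw":1,"tx":0.36,"ty":-0.96,"tz":0,"yaw":0}]}}

```text
time: 2.1
ee_pos: [0.3992, 0.3032, 0.2055]
orientation: [0.965, 0.261, 0.0, -0.0]
force: [0.5, -0.2, 0.3]
opening: 0.0855
finger_force: 0.0
```

Request:
{"op": "drive_tool", "data": {"targets": [{"claw":1,"tx":0.36,"ty":-0.95,"tz":0,"yaw":0},{"claw":1,"tx":0.36,"ty":-0.95,"tz":0,"yaw":0},{"claw":1,"tx":0.37,"ty":-0.94,"tz":0,"yaw":0},{"claw":1,"tx":0,"ty":0,"tz":0,"yaw":0}]}}

```text
time: 2.6
ee_pos: [0.421, 0.2463, 0.2055]
orientation: [0.965, 0.261, 0.0, 0.0]
force: [-0.4, 0.2, -0.3]
opening: 0.0851
finger_force: 0.0
```

```bash
python3 - <<'E'
from h import *
np.set_printoptions(precision=4,suppress=True)
s=bot.get_state();print(s['ee_pos'],s['joint_positions'])
d=snap('wrist','w1'); save(d,'w1.png')
print(ray(d,256,192))
hsv=cv2.cvtColor(d['img'],cv2.COLOR_RGB2HSV)
m=cv2.inRange(hsv,(22,110,50),(40,255,255))
k,l,st,ce=cv2.connectedComponentsWithStats(m)
for i in range(1,k):
    if st[i,4]>200: print(st[i],ce[i].round(1))
for z in(.035,.11,.123): print(z,proj(d,np.array([.4205,.2468,z])))
E
```

```text
[0.421  0.2463 0.2055] [ 0.9335  0.0464 -0.388   0.     -1.1364  1.1648]
(array([0.4792, 0.2793, 0.374 ]), array([-0.2281, -0.1363, -0.9641]))
[ 120   75   73   72 4148] [155.8 110.6]
[ 225  136   58   63 2749] [253.4 166.2]
0.035 [253.6568 167.4076]
0.11 [253.2878 185.2828]
0.123 [253.2029 189.394 ]
```

View pics/w1.png

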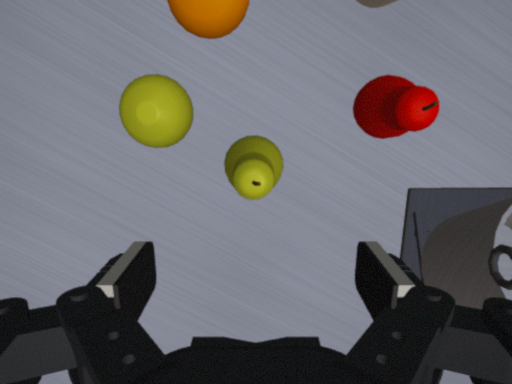

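The wrist view shows the pear centred between the fingers: stalk at (256,183), belly at (253,166), against predictions of (253,189) and (254,167). The apple is at (156,111), the red one at (400,107), and the near eyelet at (503,265).

Request:
{"op": "drive_tool", "data": {"targets": [{"claw":1,"tx":-0.1,"ty":-0.05,"tz":-0.99,"yaw":0},{"claw":1,"tx":0,"ty":0,"tz":-1,"yaw":0},{"claw":1,"tx":0,"ty":0,"tz":-1,"yaw":0},{"claw":1,"tx":0,"ty":0,"tz":-1,"yaw":0},{"claw":1,"tx":0,"ty":0,"tz":-1,"yaw":0},{"claw":1,"tx":0,"ty":0,"tz":-1,"yaw":0},{"claw":1,"tx":0,"ty":0,"tz":-1,"yaw":0},{"claw":1,"tx":0,"ty":0,"tz":0,"yaw":0}]}}

```text
time: 3.65
ee_pos: [0.4178, 0.2462, 0.0645]
orientation: [0.965, 0.262, -0.001, 0.001]
force: [-0.7, -0.0, 0.0]
opening: 0.0855
finger_force: 0.0
```

Request:
{"op": "drive_tool", "data": {"targets": [{"claw":0.3,"tx":0,"ty":0,"tz":0,"yaw":0},{"claw":0.3,"tx":0,"ty":0,"tz":0,"yaw":0},{"claw":0.3,"tx":0,"ty":0,"tz":0,"yaw":0},{"claw":0.3,"tx":0,"ty":0,"tz":0,"yaw":0},{"claw":0.3,"tx":0,"ty":0,"tz":0,"yaw":0},{"claw":0.3,"tx":0,"ty":0,"tz":0,"yaw":0}], "squeeze": 20}}

```text
time: 4.4
ee_pos: [0.419, 0.2472, 0.0665]
orientation: [0.965, 0.262, 0.001, -0.0]
force: [-0.6, -0.6, 6.3]
opening: 0.0338
finger_force: 20.0
```

Request:
{"op": "drive_tool", "data": {"targets": [{"claw":0.3,"tx":0,"ty":0,"tz":0.5,"yaw":0},{"claw":0.3,"tx":0,"ty":0,"tz":1,"yaw":0},{"claw":0.3,"tx":0,"ty":0,"tz":1,"yaw":0},{"claw":0.3,"tx":0,"ty":0,"tz":1,"yaw":0},{"claw":0.3,"tx":0,"ty":0,"tz":1,"yaw":0},{"claw":0.3,"tx":0,"ty":0,"tz":1,"yaw":0},{"claw":0.3,"tx":0,"ty":0,"tz":1,"yaw":0},{"claw":0.3,"tx":0,"ty":0,"tz":1,"yaw":0}]}}

```text
time: 5.4
ee_pos: [0.4181, 0.2463, 0.2166]
orientation: [0.965, 0.261, -0.0, -0.0]
force: [0.3, -0.6, -2.4]
opening: 0.0337
finger_force: 20.4
```

Request:
{"op": "drive_tool", "data": {"targets": [{"claw":0.3,"tx":0.3,"ty":-0.8,"tz":1,"yaw":0},{"claw":0.3,"tx":0.3,"ty":-0.8,"tz":1,"yaw":0},{"claw":0.3,"tx":0.3,"ty":-0.8,"tz":1,"yaw":0},{"claw":0.3,"tx":0.3,"ty":-0.8,"tz":1,"yaw":0},{"claw":0.3,"tx":0.3,"ty":-0.8,"tz":0.5,"yaw":0},{"claw":0.3,"tx":0.3,"ty":-0.8,"tz":0,"yaw":0},{"claw":0.3,"tx":0,"ty":0,"tz":0,"yaw":0}]}}

```text
time: 6.28
ee_pos: [0.4543, 0.1494, 0.3048]
orientation: [0.965, 0.261, -0.001, 0.0]
force: [-0.0, -1.0, -2.1]
opening: 0.0339
finger_force: 20.5
```

```bash
python3 - <<'E'
from h import *
d=snap('wrist','w2'); save(d,'w2.png')
s=bot.get_state();print(s['ee_pos'],s['force'],s['opening'],s['finger_force'])
for p in([.5304,-.0399,.158],[.4671,.0668,.158],[.4654,-.0063,.2216]):print(proj(d,np.array(p)))
E
```

```text
[0.45422973 0.1499301  0.30475758] [-0.06413385  1.72635195 -2.19510496] 0.033528605903527645 20.457736427342752
[458.68920525 201.22499604]
[333.02677853 202.12106922]
[421.99166804 268.54284775]
```

View pics/w2.png

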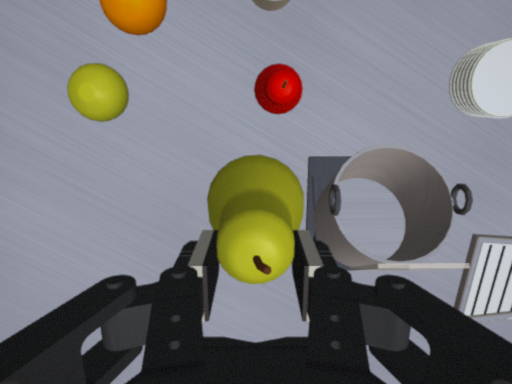

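The wrist view shows the pear held, with the near eyelet at (335,199), the far one at (461,199) and the middle of the guard edge at (423,265). The predictions are within 2–3 mm.

```bash
python3 - <<'E'
from h import *
np.set_printoptions(precision=4,suppress=True)
S,T,W=load('scene'),load('top'),load('w2')
A=dict(far=((258.3,186.3),(251.5,189),(461,199)),near=((303.3,186.3),(220.2,208),(335,199)))
E={}
for k,(a,b,w) in A.items():
    print(k,'S',onz(S,*a,.158),'T',onz(T,*b,.158),'W',onz(W,*w,.158), 'tri',tri([ray(S,*a),ray(T,*b),ray(W,*w)]))
print('guardW',onz(W,423,265,.2205))
print('peartop',onz(W,256,246,.343), onz(W,258,256,.348))
b=[onz(W,255,x,.27) for x in(200,)];print(b)
# bar: handle tops and rod
print('handle S',onz(S,145+110/5,160+60/5,.042),'T',onz(T,290+308/5,170+140/5,.042), 'Tcol',onz(T,351.2,198.5,.042))
print('tip S',onz(S,145+368/5,160+46/5,.030),'T',onz(T,290+(545-400)/5,170+272/5,.030))
E
```

```text
far S [ 0.5236 -0.0436  0.158 ] T [ 0.5307 -0.0395  0.158 ] W [ 0.5333 -0.0404  0.158 ] tri (array([ 0.5312, -0.0389,  0.1643]), [np.float64(0.002112697709759157), np.float64(0.0011205016138142955), np.float64(0.0029901907168096158)])
near S [0.4672 0.069  0.158 ] T [0.4678 0.0648 0.158 ] W [0.4708 0.0669 0.158 ] tri (array([0.4687, 0.0669, 0.1581]), [np.float64(0.002469164589651265), np.float64(0.00230539388531964), np.float64(0.0020327162334981145)])
guardW [ 0.4682 -0.0058  0.2205]
peartop [0.4612 0.1521 0.343 ] [0.4598 0.1503 0.348 ]
[array([0.4595, 0.1516, 0.27  ])]
handle S [ 0.4979 -0.397   0.042 ] T [ 0.5029 -0.3976  0.042 ] Tcol [ 0.5011 -0.3962  0.042 ]
tip S [ 0.3977 -0.257   0.03  ] T [ 0.4085 -0.2815  0.03  ]
```

Request:
{"op": "drive_tool", "data": {"targets": [{"claw":0.3,"tx":0.35,"ty":-0.95,"tz":0,"yaw":0},{"claw":0.3,"tx":0.35,"ty":-0.95,"tz":0,"yaw":0},{"claw":0.3,"tx":0.35,"ty":-0.95,"tz":0,"yaw":0},{"claw":0.3,"tx":0.35,"ty":-0.95,"tz":0,"yaw":0},{"claw":0.3,"tx":0.35,"ty":-0.95,"tz":0,"yaw":0},{"claw":0.3,"tx":0.36,"ty":-0.97,"tz":0,"yaw":0},{"claw":0.3,"tx":0.36,"ty":-0.97,"tz":0,"yaw":0},{"claw":0.3,"tx":0,"ty":0,"tz":0,"yaw":0}]}}

```text
time: 7.32
ee_pos: [0.5038, 0.0163, 0.3047]
orientation: [0.965, 0.261, -0.001, 0.0]
force: [-0.4, 0.2, -2.2]
opening: 0.0337
finger_force: 20.6
```

```bash
python3 - <<'E'
from h import *
d=snap('wrist','w3');t=snap('top','t3');s=snap('scene','s3')
save(d,'w3.png')
a=cv2.resize(s['img'][140:250,230:340,::-1],(440,440),interpolation=cv2.INTER_CUBIC)
cv2.imwrite('pics/m3.png',np.hstack([a,cv2.resize(d['img'][80:384,100:460,::-1],(360,440))]))
print(bot.get_state()['ee_pos'])
E
```

```text
[0.50361544 0.01734364 0.30524412]
```

View pics/m3.png

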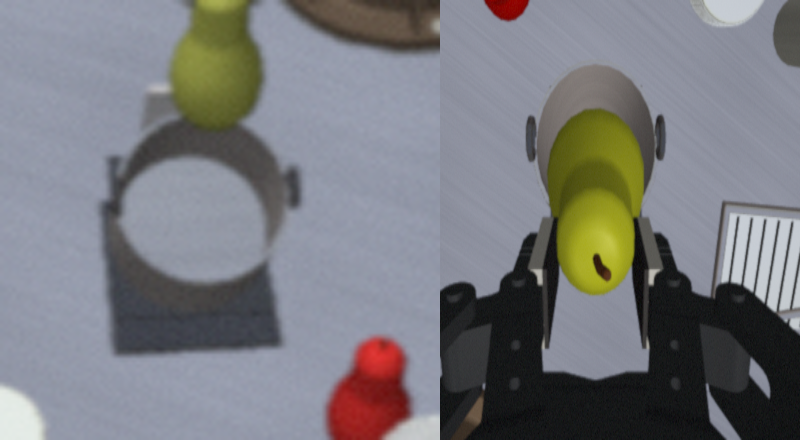

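The pear hangs centred over the mouth between both eyelets (wrist crop: eyelets at (531,138) and (660,138), pear at (597,200)). I'm lowering it now.

Request:
{"op": "drive_tool", "data": {"targets": [{"claw":0.3,"tx":0,"ty":0,"tz":-0.8,"yaw":0},{"claw":0.3,"tx":0,"ty":0,"tz":-0.8,"yaw":0},{"claw":0.3,"tx":0,"ty":0,"tz":-0.8,"yaw":0},{"claw":0.3,"tx":0,"ty":0,"tz":-0.8,"yaw":0},{"claw":0.3,"tx":0,"ty":0,"tz":-0.8,"yaw":0},{"claw":0.3,"tx":0,"ty":0,"tz":-0.8,"yaw":0},{"claw":0.3,"tx":0,"ty":0,"tz":-0.8,"yaw":0},{"claw":0.3,"tx":0,"ty":0,"tz":-0.4,"yaw":0}]}}

```text
time: 8.48
ee_pos: [0.5035, 0.0168, 0.1844]
orientation: [0.965, 0.261, -0.001, 0.0]
force: [0.6, 0.6, -2.0]
opening: 0.0339
finger_force: 20.6
```

Request:
{"op": "drive_tool", "data": {"targets": [{"claw":0.3,"tx":0,"ty":0,"tz":-0.2,"yaw":0},{"claw":0.3,"tx":0,"ty":0,"tz":-0.2,"yaw":0},{"claw":0.3,"tx":0,"ty":0,"tz":-0.2,"yaw":0},{"claw":0.3,"tx":0,"ty":0,"tz":-0.2,"yaw":0}]}}

```text
time: 8.98
ee_pos: [0.504, 0.017, 0.1697]
orientation: [0.965, 0.262, 0.0, -0.0]
force: [-0.2, 0.1, -1.9]
opening: 0.034
finger_force: 20.6
```

Request:
{"op": "drive_tool", "data": {"targets": [{"claw":0.3,"tx":0,"ty":0,"tz":-0.15,"yaw":0},{"claw":0.3,"tx":0,"ty":0,"tz":-0.15,"yaw":0},{"claw":0.3,"tx":0,"ty":0,"tz":-0.15,"yaw":0}]}}

```text
time: 9.35
ee_pos: [0.5039, 0.0169, 0.1606]
orientation: [0.965, 0.262, 0.0, -0.0]
force: [0.6, -0.3, -2.1]
opening: 0.0341
finger_force: 20.6
```

Request:
{"op": "drive_tool", "data": {"targets": [{"claw":0.3,"tx":0,"ty":0,"tz":-0.15,"yaw":0},{"claw":0.3,"tx":0,"ty":0,"tz":-0.15,"yaw":0},{"claw":0.3,"tx":0,"ty":0,"tz":-0.15,"yaw":0}]}}

```text
time: 9.72
ee_pos: [0.5038, 0.0169, 0.1515]
orientation: [0.965, 0.262, -0.0, 0.0]
force: [-0.4, 0.1, 0.2]
opening: 0.0336
finger_force: 20.7
```

Request:
{"op": "drive_tool", "data": {"targets": [{"claw":0.3,"tx":0,"ty":0,"tz":-0.15,"yaw":0},{"claw":0.3,"tx":0,"ty":0,"tz":-0.15,"yaw":0}]}}

```text
time: 9.98
ee_pos: [0.5038, 0.0168, 0.1456]
orientation: [0.965, 0.262, -0.0, 0.0]
force: [-2.1, -0.3, 1.3]
opening: 0.0345
finger_force: 20.8
```

Contact is gentle and at the height I expected. The pear is pivoting in the pads, so I'm continuing.

Request:
{"op": "drive_tool", "data": {"targets": [{"claw":0.3,"tx":0.02,"ty":0.01,"tz":-0.12,"yaw":0},{"claw":0.3,"tx":0.02,"ty":0.01,"tz":-0.12,"yaw":0},{"claw":0.3,"tx":0.02,"ty":0.01,"tz":-0.12,"yaw":0}]}}

```text
time: 10.35
ee_pos: [0.5051, 0.0175, 0.1384]
orientation: [0.965, 0.262, 0.0, 0.0]
force: [-0.9, -0.1, -0.4]
opening: 0.0338
finger_force: 20.8
```

Request:
{"op": "drive_tool", "data": {"targets": [{"claw":0.3,"tx":0.02,"ty":0.01,"tz":-0.12,"yaw":0},{"claw":0.3,"tx":0.02,"ty":0.01,"tz":-0.12,"yaw":0},{"claw":0.3,"tx":0.02,"ty":0.01,"tz":-0.12,"yaw":0}]}}

```text
time: 10.72
ee_pos: [0.5063, 0.0181, 0.1311]
orientation: [0.965, 0.262, -0.0, -0.0]
force: [-1.5, -1.3, 1.0]
opening: 0.0336
finger_force: 20.8
```

Request:
{"op": "drive_tool", "data": {"targets": [{"claw":0.3,"tx":0.02,"ty":0.01,"tz":-0.12,"yaw":0},{"claw":0.3,"tx":0.02,"ty":0.01,"tz":-0.12,"yaw":0}]}}

```text
time: 10.98
ee_pos: [0.5071, 0.0185, 0.1263]
orientation: [0.965, 0.262, -0.0, -0.0]
force: [-0.8, -0.3, 0.1]
opening: 0.0338
finger_force: 20.9
```

Request:
{"op": "drive_tool", "data": {"targets": [{"claw":0.3,"tx":0,"ty":0,"tz":-0.12,"yaw":0},{"claw":0.3,"tx":0,"ty":0,"tz":-0.12,"yaw":0},{"claw":0.3,"tx":0,"ty":0,"tz":-0.12,"yaw":0}]}}

```text
time: 11.35
ee_pos: [0.5071, 0.0185, 0.1191]
orientation: [0.965, 0.262, -0.0, 0.0]
force: [-0.4, 0.1, 0.2]
opening: 0.0335
finger_force: 20.9
```

Request:
{"op": "drive_tool", "data": {"targets": [{"claw":0.3,"tx":0,"ty":0,"tz":-0.12,"yaw":0},{"claw":0.3,"tx":0,"ty":0,"tz":-0.12,"yaw":0},{"claw":0.3,"tx":0,"ty":0,"tz":-0.12,"yaw":0}]}}

```text
time: 11.72
ee_pos: [0.507, 0.0185, 0.112]
orientation: [0.965, 0.262, -0.0, 0.0]
force: [-1.4, -1.1, 1.8]
opening: 0.0341
finger_force: 21.1
```

Request:
{"op": "drive_tool", "data": {"targets": [{"claw":0.3,"tx":0,"ty":0,"tz":-0.1,"yaw":0},{"claw":0.3,"tx":0,"ty":0,"tz":-0.1,"yaw":0}]}}

```text
time: 11.98
ee_pos: [0.5071, 0.0185, 0.108]
orientation: [0.965, 0.262, 0.0, 0.0]
force: [-2.1, -0.7, 1.7]
opening: 0.0337
finger_force: 21.2
```

Request:
{"op": "drive_tool", "data": {"targets": [{"claw":0.3,"tx":0,"ty":0,"tz":-0.1,"yaw":0},{"claw":0.3,"tx":0,"ty":0,"tz":-0.1,"yaw":0}]}}

```text
time: 12.22
ee_pos: [0.5071, 0.0185, 0.1039]
orientation: [0.965, 0.261, -0.0, -0.0]
force: [-1.8, -1.4, 1.5]
opening: 0.0341
finger_force: 21.3
```

Request:
{"op": "drive_tool", "data": {"targets": [{"claw":0.3,"tx":0,"ty":0,"tz":-0.08,"yaw":0},{"claw":0.3,"tx":0,"ty":0,"tz":-0.08,"yaw":0}]}}

```text
time: 12.48
ee_pos: [0.5071, 0.0185, 0.1008]
orientation: [0.965, 0.262, 0.0, -0.0]
force: [-1.3, -1.3, 1.4]
opening: 0.0339
finger_force: 21.3
```

Request:
{"op": "drive_tool", "data": {"targets": [{"claw":0.3,"tx":0,"ty":0,"tz":-0.08,"yaw":0},{"claw":0.3,"tx":0,"ty":0,"tz":0,"yaw":0}]}}

```text
time: 12.72
ee_pos: [0.5069, 0.0184, 0.0991]
orientation: [0.965, 0.261, -0.0, -0.0]
force: [-0.4, -1.3, 0.1]
opening: 0.0336
finger_force: 21.2
```

```bash
python3 - <<'E'
from h import *
d=snap('wrist','w4');s=snap('scene','s4')
a=cv2.resize(s['img'][140:250,230:340,::-1],(440,440),interpolation=cv2.INTER_CUBIC)
cv2.imwrite('pics/m4.png',np.hstack([a,cv2.resize(d['img'][80:384,100:460,::-1],(360,440))]))
print(bot.get_state()['force'])
E
```

```text
[-0.94917895 -0.81455092 -1.36350889]
```

View pics/m4.png

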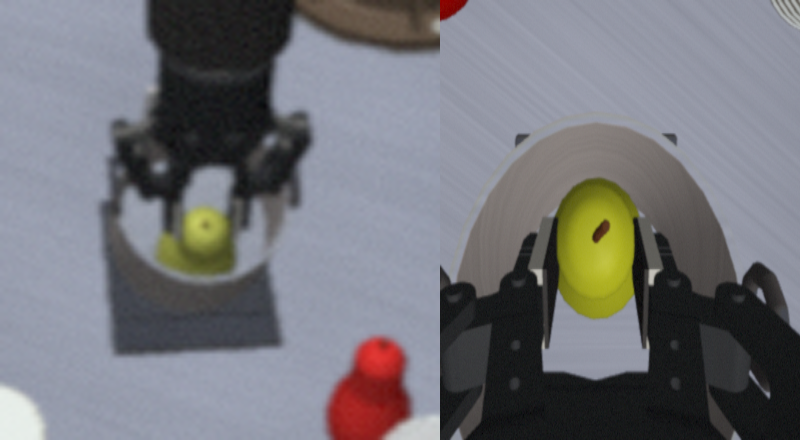

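The pear has tilted with the pot and is almost on the floor (stalk at (600,232) in the wrist crop). I'm making the last small steps down.

Request:
{"op": "drive_tool", "data": {"targets": [{"claw":0.3,"tx":0,"ty":0,"tz":-0.07,"yaw":0},{"claw":0.3,"tx":0,"ty":0,"tz":-0.07,"yaw":0}]}}

```text
time: 13.08
ee_pos: [0.5072, 0.0185, 0.0965]
orientation: [0.965, 0.262, 0.0, 0.0]
force: [-1.3, -0.7, 0.4]
opening: 0.0337
finger_force: 21.5
```

Request:
{"op": "drive_tool", "data": {"targets": [{"claw":0.3,"tx":0,"ty":0,"tz":-0.07,"yaw":0},{"claw":0.3,"tx":0,"ty":0,"tz":-0.05,"yaw":0}]}}

```text
time: 13.32
ee_pos: [0.5083, 0.0189, 0.0949]
orientation: [0.965, 0.262, 0.001, 0.0]
force: [-0.3, 0.3, 7.2]
opening: 0.0338
finger_force: 22.2
```

The foot has met the floor at about 7 N, at the predicted height. I'm releasing gently.

Request:
{"op": "drive_tool", "data": {"targets": [{"claw":0.42,"tx":0,"ty":0,"tz":0,"yaw":0},{"claw":0.45,"tx":0,"ty":0,"tz":0,"yaw":0},{"claw":0.5,"tx":0,"ty":0,"tz":0,"yaw":0},{"claw":0.58,"tx":0,"ty":0,"tz":0,"yaw":0},{"claw":0.6,"tx":0,"ty":0,"tz":0,"yaw":0}]}}

```text
time: 13.95
ee_pos: [0.507, 0.0185, 0.0941]
orientation: [0.965, 0.262, -0.0, 0.0]
force: [0.5, 0.5, 0.7]
opening: 0.0512
finger_force: 0.0
```

Request:
{"op": "drive_tool", "data": {"targets": [{"claw":0.6,"tx":0,"ty":0,"tz":0.2,"yaw":0},{"claw":0.6,"tx":0,"ty":0,"tz":0.3,"yaw":0},{"claw":0.6,"tx":0,"ty":0,"tz":0.4,"yaw":0},{"claw":0.6,"tx":0,"ty":0,"tz":0.5,"yaw":0},{"claw":0.6,"tx":0,"ty":0,"tz":0.7,"yaw":0},{"claw":0.6,"tx":0,"ty":0,"tz":1,"yaw":0},{"claw":0.6,"tx":0,"ty":0,"tz":1,"yaw":0},{"claw":0.6,"tx":0,"ty":0,"tz":1,"yaw":0}]}}

```text
time: 14.95
ee_pos: [0.5072, 0.0185, 0.1977]
orientation: [0.965, 0.262, 0.0, -0.0]
force: [-0.2, 0.1, 0.0]
opening: 0.0514
finger_force: 0.0
```

Request:
{"op": "drive_tool", "data": {"targets": [{"claw":0.6,"tx":0,"ty":0,"tz":1,"yaw":0},{"claw":0.6,"tx":0,"ty":0,"tz":1,"yaw":0},{"claw":0.6,"tx":0,"ty":-0.5,"tz":1,"yaw":0},{"claw":0.6,"tx":0,"ty":-1,"tz":0,"yaw":-0.7},{"claw":0.6,"tx":0,"ty":-1,"tz":0,"yaw":-0.7},{"claw":0.6,"tx":0,"ty":-1,"tz":0,"yaw":-0.7},{"claw":0.6,"tx":0,"ty":-1,"tz":0,"yaw":-0.7},{"claw":0.6,"tx":0,"ty":-1,"tz":0,"yaw":-0.7}]}}

```text
time: 15.95
ee_pos: [0.507, -0.0922, 0.2571]
orientation: [0.999, 0.053, 0.0, -0.0]
force: [-0.6, -0.1, -0.2]
opening: 0.0511
finger_force: 0.0
```

Request:
{"op": "drive_tool", "data": {"targets": [{"claw":0.6,"tx":0,"ty":-1,"tz":0,"yaw":-0.7},{"claw":0.6,"tx":0,"ty":-1,"tz":0,"yaw":-0.7},{"claw":0.6,"tx":0,"ty":-1,"tz":0,"yaw":-0.7},{"claw":0.6,"tx":0,"ty":-1,"tz":0,"yaw":-0.7},{"claw":0.6,"tx":0,"ty":-1,"tz":0,"yaw":-0.7},{"claw":0.6,"tx":0,"ty":-1,"tz":0,"yaw":-0.7},{"claw":0.6,"tx":0,"ty":-1,"tz":0,"yaw":-0.7},{"claw":0.6,"tx":0,"ty":-1,"tz":0,"yaw":-0.7}]}}

```text
time: 16.95
ee_pos: [0.507, -0.2522, 0.2571]
orientation: [0.96, -0.279, 0.0, -0.0]
force: [0.4, 0.1, 0.7]
opening: 0.0515
finger_force: 0.0
```

Request:
{"op": "drive_tool", "data": {"targets": [{"claw":0.6,"tx":0,"ty":-1,"tz":0,"yaw":-0.7},{"claw":0.6,"tx":0,"ty":-1,"tz":0,"yaw":-0.7},{"claw":0.6,"tx":0,"ty":-1,"tz":0,"yaw":-0.7},{"claw":0.6,"tx":0,"ty":-1,"tz":0,"yaw":-0.7},{"claw":0.6,"tx":0,"ty":-1,"tz":0,"yaw":-0.3},{"claw":0.6,"tx":0,"ty":-1,"tz":0,"yaw":0},{"claw":0.6,"tx":0,"ty":0,"tz":0,"yaw":0}]}}

```text
time: 17.82
ee_pos: [0.5068, -0.3728, 0.2558]
orientation: [0.893, -0.451, -0.0, 0.0]
force: [-0.2, 0.1, -0.5]
opening: 0.051
finger_force: 0.0
```

```bash
python3 - <<'E'
from h import *
np.set_printoptions(precision=4,suppress=True)
d=snap('wrist','w5');s=snap('scene','s5');t=snap('top','t5')
a=cv2.resize(s['img'][155:230,240:330,::-1],(320,267),interpolation=cv2.INTER_CUBIC)
b=cv2.resize(t['img'][170:245,205:295,::-1],(320,267),interpolation=cv2.INTER_CUBIC)
a=np.vstack([a,b]);a=cv2.copyMakeBorder(a,0,0,0,0,0)
w=cv2.resize(d['img'][:,:,::-1],(480,360)); w=cv2.copyMakeBorder(w,0,534-360,0,0,0)
cv2.imwrite('pics/m5.png',np.hstack([a,w]))
st=bot.get_state();print(st['ee_pos'],st['orientation'],st['joint_positions'])
hsv=cv2.cvtColor(d['img'],cv2.COLOR_RGB2HSV)
m=cv2.inRange(hsv,(4,110,40),(18,255,255))
for c in cv2.findContours(m,0,2)[0]:
    if cv2.contourArea(c)>100: print(cv2.minAreaRect(c))
print(proj(d,np.array([.501,-.396,.042])),proj(d,np.array([.3977,-.257,.03])))
E
```

```text
[ 0.507  -0.3714  0.2561] [ 0.8928 -0.4504 -0.0001 -0.    ] [-0.3222  0.256  -0.0183 -0.0001 -1.2967  0.9587]
((271.5, 143.0), (40.0, 17.0), 90.0)
[271.5746 147.0532] [269.834  277.2376]
```

View pics/m5.png

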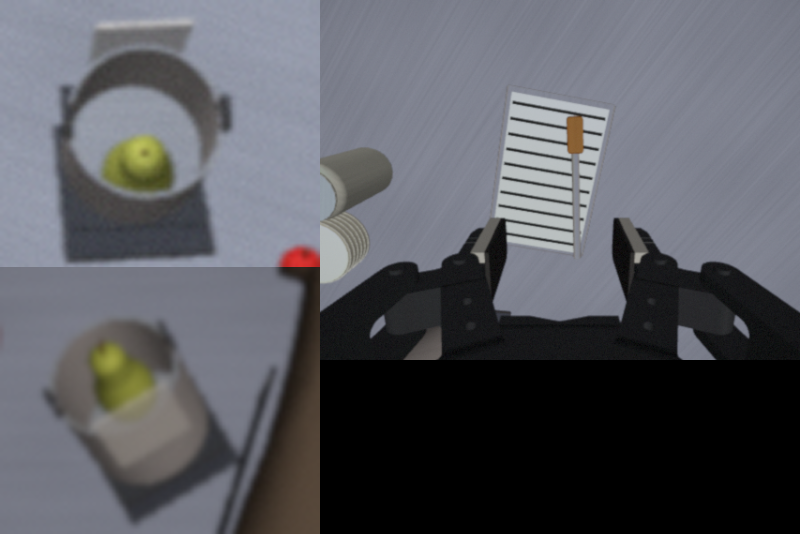

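The scene and top crops show the pear lying in the pot. In the wrist view the bar's handle is at px (271.5,143) and its rod tip at about (276,273).

```bash
python3 - <<'E'
from h import *
np.set_printoptions(precision=4,suppress=True)
d=load('w5');im=d['img']
H=onz(d,271.5,143,.042)
g=cv2.cvtColor(im,cv2.COLOR_RGB2LAB).astype(int)
pts=[]
for r in range(168,275,3):
    row=im[r,255:295].astype(int); print(r,row.sum(1)[8:32]//3) if r in(180,201,222,270) else 0
T=onz(d,276,271,.030);v=T-H;print(H,T,np.linalg.norm(v[:2]),np.arctan2(v[1],v[0]))
hsv=cv2.cvtColor(im,cv2.COLOR_RGB2HSV);m=cv2.inRange(hsv,(4,110,40),(18,255,255))
p=np.argwhere(m)[:,::-1];p=p[(abs(p[:,0]-271)<15)&(abs(p[:,1]-143)<28)]
for r in range(125,164,4):
    q=p[p[:,1]==r][:,0]; 
    if len(q):print(r,q.min(),q.max())
E
```

```text
180 [189 191 191 190 179 147 119 128 137 136 137 136 136 162 188 190 191 190
 191 190 190 190 191 191]
201 [ 42  44  51  59  68  79  98 124 136 137 136 136 134 137 162 184 185 187
 188 189 190 190 191 190]
222 [190 190 191 191 188 179 150 125 134 137 137 136 132 133 160 186 189 188
 185 182 180 181 177 151]
270 [130 132 131 130 133 132 128 121 125 134 138 136 134 131 115 112 127 129
 134 135 134 135 136 135]
[ 0.5039 -0.3996  0.042 ] [ 0.3967 -0.2691  0.03  ] 0.16893455692690418 2.258054733366097
125 265 278
129 264 279
133 264 279
137 263 279
141 264 280
145 264 279
149 264 279
153 263 279
157 265 280
161 265 279
```

Request:
{"op": "drive_tool", "data": {"targets": [{"claw":0.6,"tx":-0.13,"ty":-0.64,"tz":-1,"yaw":0.3},{"claw":0.6,"tx":-0.13,"ty":-0.64,"tz":-1,"yaw":0},{"claw":0.6,"tx":0,"ty":0,"tz":-1,"yaw":0},{"claw":0.6,"tx":0,"ty":0,"tz":-1,"yaw":0},{"claw":0.6,"tx":0,"ty":0,"tz":-1,"yaw":0},{"claw":0.6,"tx":0,"ty":0,"tz":-1,"yaw":0},{"claw":0.6,"tx":0,"ty":0,"tz":-1,"yaw":0},{"claw":0.6,"tx":0,"ty":0,"tz":-1,"yaw":0}]}}

```text
time: 18.98
ee_pos: [0.5022, -0.3965, 0.0958]
orientation: [0.901, -0.434, 0.0, -0.0]
force: [0.4, 0.8, -0.5]
opening: 0.0513
finger_force: 0.0
```

Request:
{"op": "drive_tool", "data": {"targets": [{"claw":0.6,"tx":0,"ty":0,"tz":-1,"yaw":0},{"claw":0.6,"tx":0,"ty":0,"tz":-1,"yaw":0},{"claw":0.6,"tx":0,"ty":0,"tz":-1,"yaw":0},{"claw":0.6,"tx":0,"ty":0,"tz":-0.4,"yaw":0},{"claw":0.6,"tx":0,"ty":0,"tz":-0.2,"yaw":0},{"claw":0.6,"tx":0,"ty":0,"tz":0,"yaw":0}]}}

```text
time: 19.73
ee_pos: [0.5022, -0.3971, 0.0245]
orientation: [0.901, -0.434, 0.0, 0.0]
force: [0.5, -1.3, -0.1]
opening: 0.051
finger_force: 0.0
```

Request:
{"op": "drive_tool", "data": {"targets": [{"claw":0.6,"tx":0,"ty":0,"tz":-0.15,"yaw":0},{"claw":0.1,"tx":0,"ty":0,"tz":0,"yaw":0},{"claw":0.1,"tx":0,"ty":0,"tz":0,"yaw":0},{"claw":0.1,"tx":0,"ty":0,"tz":0,"yaw":0},{"claw":0.1,"tx":0,"ty":0,"tz":0,"yaw":0},{"claw":0.1,"tx":0,"ty":0,"tz":0,"yaw":0}], "squeeze": 50}}

```text
time: 20.48
ee_pos: [0.5019, -0.3971, 0.0211]
orientation: [0.901, -0.434, 0.0, -0.0]
force: [-0.2, 0.2, -0.8]
opening: 0.0085
finger_force: 0.0
```

```bash
python3 - <<'E'
from h import *
np.set_printoptions(precision=4,suppress=True)
for n in('wrist','scene','top'):
    d=snap(n,n+'6')
    hsv=cv2.cvtColor(d['img'],cv2.COLOR_RGB2HSV);m=cv2.inRange(hsv,(4,110,40),(18,255,255))
    for c in cv2.findContours(m,0,2)[0]:
        if cv2.contourArea(c)>15:
            r=cv2.minAreaRect(c);print(n,np.round(r[0],1),np.round(r[1],1),round(r[2],1),onz(d,*r[0],.042)) if n=='wrist' or 155<r[0][0]<180 or 340<r[0][0]<360 else 0
    print(proj(d,np.array([.5019,-.3971,.0211])))
E
```

```text
wrist [258.  233.9] [94.9 41.7] 86.8 [ 0.5049 -0.4021  0.042 ]
[256.1817 228.8015]
scene [167.  175.2] [ 5.5 10.6] 83.7 [ 0.5106 -0.3877  0.042 ]
[167.3242 177.2336]
[350.2008 198.4639]
```

```bash
python3 - <<'E'
from h import *
d=load('wrist6');s=load('scene6')
a=cv2.resize(s['img'][145:210,140:200,::-1],(280,303),interpolation=cv2.INTER_CUBIC)
a=cv2.copyMakeBorder(a,0,384-303,0,0,0)
cv2.imwrite('pics/m6.png',np.hstack([d['img'][:,:,::-1],a]))
E
```

```text
(no output)
```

View pics/m6.png

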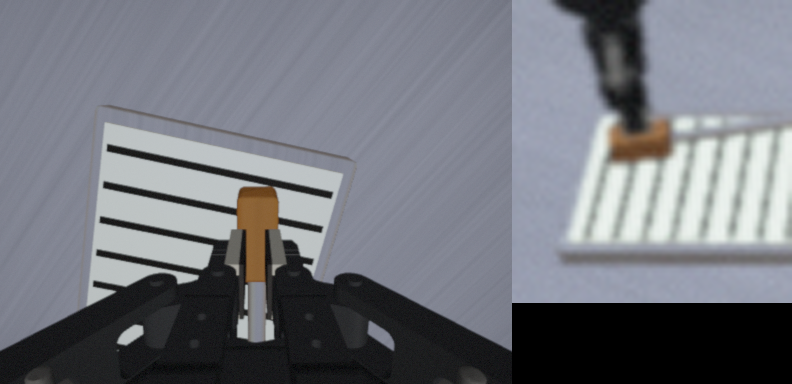

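The last picture shows the pads closed to about 10 mm (cols 245–268) while the 20 mm wide handle (cols 237–280, rows 187–281) stays undisturbed. So the tips passed above the handle and I need to go lower. I'll open and descend in small steps while watching the force.

Request:
{"op": "drive_tool", "data": {"targets": [{"claw":0.6,"tx":0,"ty":0,"tz":0,"yaw":0},{"claw":0.6,"tx":0,"ty":0,"tz":0,"yaw":0},{"claw":0.6,"tx":0,"ty":0,"tz":0,"yaw":0},{"claw":0.6,"tx":0,"ty":0,"tz":0,"yaw":0},{"claw":0.6,"tx":0,"ty":0,"tz":-0.1,"yaw":0}]}}

```text
time: 21.25
ee_pos: [0.502, -0.3971, 0.0192]
orientation: [0.901, -0.434, 0.0, 0.0]
force: [0.5, 0.0, -0.5]
opening: 0.0511
finger_force: 0.0
```

```bash
python3 - <<'E'
from h import *
np.set_printoptions(precision=4,suppress=True)
d=snap('wrist','w7');print(d['camera_matrix'][0,0],ray(d,256,192)[0])
hsv=cv2.cvtColor(d['img'],cv2.COLOR_RGB2HSV);m=cv2.inRange(hsv,(4,110,40),(18,255,255))
p=np.argwhere(m)
for r in range(180,300,8):
    q=p[p[:,0]==r][:,1]
    if len(q):print(r,q.min(),q.max())
g=d['img'].mean(2).astype(int)
for r in(225,240,260,280):print(r,g[r,170:345:5])
s=bot.get_state()
R=np.array([np.cos(2*np.arctan2(-.434,.901)),np.sin(2*np.arctan2(-.434,.901)),0]);y=np.array([-R[1],R[0],0])
c=np.array([.5019,-.3971,0])
for z in(.018,.03,.042):print(z,[proj(d,c+a*R+b*y+[0,0,z]) for a in(-.0225,.0225) for b in(-.01,.01)])
E
```

```text
333.6520547004547 [ 0.5442 -0.4491  0.1876]
188 245 271
196 239 276
204 237 277
212 236 277
220 238 278
228 238 277
236 238 277
244 238 276
252 238 276
260 238 276
268 238 276
276 238 276
284 241 270
225 [187 187 189 187 188 188 189 188 188 188 189 189 189 187  88  95  94  92
  91  91  93  90  68  28  25  25  25  39  99 163 188 188 141 136 128]
240 [187 166  96  96  25  13  17  27  65 144 184 189 188 187  89  93  94  92
  93  94  92  90 189 189 187 189 188 188 188  13  21  96  97 127 136]
260 [ 93  97  33  15  13   6 174 188 188 188 188 188 188 187  91  97  95  92
  92  93  92  88  83  29  24  22  25  31  74   7  16  18  30  94  95]
280 [ 85  87  35  17  13   7 187 185 170  83  31  24  25  23  88  94  93  95
  93  93  93 109 188 188 187 187 188 187 187   8  11  16  28  83  88]
0.018 [array([274.1116, 265.7375]), array([238.4506, 265.7624]), array([275.3344, 188.1219]), array([237.2839, 188.147 ])]
0.03 [array([275.3735, 276.6437]), array([237.3593, 276.6705]), array([276.7733, 194.3215]), array([236.0318, 194.3485])]
0.042 [array([276.8137, 289.091 ]), array([236.1138, 289.1199]), array([278.4313, 201.4648]), array([234.5891, 201.4939])]
```

Request:
{"op": "drive_tool", "data": {"targets": [{"claw":0.6,"tx":0,"ty":0,"tz":-0.1,"yaw":0},{"claw":0.6,"tx":0,"ty":0,"tz":-0.1,"yaw":0}]}}

```text
time: 21.55
ee_pos: [0.5018, -0.3971, 0.0149]
orientation: [0.901, -0.434, -0.0, -0.0]
force: [0.1, -0.3, 0.1]
opening: 0.0515
finger_force: 0.0
```

Request:
{"op": "drive_tool", "data": {"targets": [{"claw":0.6,"tx":0,"ty":0,"tz":-0.1,"yaw":0},{"claw":0.6,"tx":0,"ty":0,"tz":0,"yaw":0}]}}

```text
time: 21.8
ee_pos: [0.5017, -0.397, 0.0128]
orientation: [0.901, -0.434, -0.0, 0.0]
force: [-0.2, -0.4, 1.1]
opening: 0.0511
finger_force: 0.0
```

Request:
{"op": "drive_tool", "data": {"targets": [{"claw":0.6,"tx":0,"ty":0,"tz":-0.1,"yaw":0},{"claw":0.6,"tx":0,"ty":0,"tz":-0.1,"yaw":0}]}}

```text
time: 22.05
ee_pos: [0.5019, -0.3971, 0.009]
orientation: [0.901, -0.434, 0.0, -0.0]
force: [0.8, -0.2, 0.2]
opening: 0.0514
finger_force: 0.0
```

Request:
{"op": "drive_tool", "data": {"targets": [{"claw":0.6,"tx":0,"ty":0,"tz":-0.1,"yaw":0},{"claw":0.6,"tx":0,"ty":0,"tz":-0.1,"yaw":0}]}}

```text
time: 22.3
ee_pos: [0.5019, -0.3971, 0.005]
orientation: [0.901, -0.434, 0.0, 0.0]
force: [0.1, -0.1, -0.7]
opening: 0.0512
finger_force: 0.0
```

```bash
python3 - <<'E'
from h import *
np.set_printoptions(precision=4,suppress=True,linewidth=150)
a=load('wrist6');g=a['img'].mean(2).astype(int)
print('before');[print(r,g[r,220:296:4]) for r in range(214,262,6)]
d=snap('wrist','w8');g=d['img'].mean(2).astype(int)
print('now');[print(r,g[r,180:346:6]) for r in range(214,290,8)]
print(bot.get_state()['ee_pos'],bot.get_state()['force'])
E
```

```text
before
214 [193 186 166  87  51  91  99  99  97  96  95  96  97  99  92 193 195 194 195]
220 [193 195 193 193 170  94  98  99  99  94  95  97  96  96  92  23  26  40 101]
226 [194 194 194 193 170  94  98 100  97  96  96  97  97  96  92 193 182 139  71]
232 [194 193 194 101 101 100  17  98  98  96  97  81  44 101 101 154 195 194 194]
238 [189 190 182 102 100  93  27  98  97  93  97  78  26  99 100 108 191 191 192]
244 [ 22  25  75 100  99  84  20  99  97  95  95  79  19 101  99 100  29  24  24]
250 [ 37  36  98  99 101  55  15  96  98  97  96  80  21  98 101  99  64  40  42]
256 [ 26  35  99  99 102  35  16  95  96  96  97  77  18  97  99  99  88  27  29]
now
214 [ 50  26  26  26  25  57 144 187 189 162  92  96  94  91  90  93  91 186 189 189 188 190 189 188 189 188 188 147]
222 [189 189 188 189 187 174  86  29  22  44  92  95  95  89  93  93  92 185 189 188 188 189 189 189 188 189 189 135]
230 [188 189 188 189 188 188 188 189 188 160  92  94  95  92  92  94  90  23  55 145 186 188 189 189 188 189 177 137]
238 [ 97  96  20 141 189 189 188 189 188 165  94  95  95  92  94  93  90 186 176  96  32  23  21  24  96  96 135 134]
246 [ 97  47  20  87 189 188 188 189 188 165  90  94  93  91  92  93  89 189 188 188 188 187 104  10  51  96  92  26]
254 [ 94  16  10  18  26  26  28  84 170 163  92  94  93  90  91  95  92 189 189 189 188 188  76  14  19  94  97  74]
262 [ 22  12  13  40 188 188 187 173  91  33  92  93  93  91  94  93  92 187 187 188 188 187  49   9  14  15  95  97]
270 [ 17  12  12  40 188 187 187 188 187 168  91  95  95  92  92  93  90  22  29  27  51 129  45  12  10  26 129 155]
278 [ 34  11  15 133 187 188 188 187 187 173  92  96  94  91  91  93  90 188 188 187 186 159  52   8   8  28 158  42]
286 [ 38  14  16  30  96 170 187 188 189 177  90  93  93  92  94  94  90 188 188 186 186 187 188  13   4  34  20  23]
[ 0.5017 -0.397   0.0046] [-0.7861  0.2834 -0.1306]
```

Request:
{"op": "drive_tool", "data": {"targets": [{"claw":0.6,"tx":0,"ty":0,"tz":-0.1,"yaw":0},{"claw":0.6,"tx":0,"ty":0,"tz":-0.1,"yaw":0}]}}

```text
time: 22.6
ee_pos: [0.5019, -0.3971, 0.001]
orientation: [0.901, -0.434, 0.0, 0.0]
force: [-0.4, -0.7, 0.3]
opening: 0.0515
finger_force: 0.0
```

Request:
{"op": "drive_tool", "data": {"targets": [{"claw":0.6,"tx":0,"ty":0,"tz":-0.1,"yaw":0},{"claw":0.6,"tx":0,"ty":0,"tz":0,"yaw":0}]}}

```text
time: 22.85
ee_pos: [0.5018, -0.397, -0.0011]
orientation: [0.901, -0.434, -0.0, -0.0]
force: [-0.4, 0.3, -0.4]
opening: 0.0511
finger_force: 0.0
```

Request:
{"op": "drive_tool", "data": {"targets": [{"claw":0.1,"tx":0,"ty":0,"tz":0,"yaw":0},{"claw":0.1,"tx":0,"ty":0,"tz":0,"yaw":0},{"claw":0.1,"tx":0,"ty":0,"tz":0,"yaw":0},{"claw":0.1,"tx":0,"ty":0,"tz":0,"yaw":0}]}}

```text
time: 23.35
ee_pos: [0.5021, -0.3972, -0.0006]
orientation: [0.901, -0.434, 0.0, 0.0]
force: [-0.4, 1.3, 1.4]
opening: 0.0187
finger_force: 49.2
```

The handle is gripped at 49 N. The rod axis is therefore at TCP z + 0.031. I'm lifting it and flying over the pot to measure the eyelets with the wrist camera in this yaw.

Request:
{"op": "drive_tool", "data": {"targets": [{"claw":0.1,"tx":0,"ty":0,"tz":0.3,"yaw":0},{"claw":0.1,"tx":0,"ty":0,"tz":0.8,"yaw":0},{"claw":0.1,"tx":0,"ty":0,"tz":1,"yaw":0},{"claw":0.1,"tx":0,"ty":0,"tz":1,"yaw":0},{"claw":0.1,"tx":0,"ty":0,"tz":1,"yaw":0},{"claw":0.1,"tx":0,"ty":0,"tz":1,"yaw":0},{"claw":0.1,"tx":0,"ty":0,"tz":1,"yaw":0},{"claw":0.1,"tx":0,"ty":0,"tz":1,"yaw":0}], "squeeze": 80}}

```text
time: 24.35
ee_pos: [0.5018, -0.3971, 0.1429]
orientation: [0.901, -0.434, 0.0, -0.0]
force: [0.7, -0.4, 0.2]
opening: 0.0177
finger_force: 78.2
```

Request:
{"op": "drive_tool", "data": {"targets": [{"claw":0.1,"tx":0.085,"ty":1,"tz":1,"yaw":-0.55},{"claw":0.1,"tx":0.085,"ty":1,"tz":1,"yaw":-0.6},{"claw":0.1,"tx":0.085,"ty":1,"tz":1,"yaw":0},{"claw":0.1,"tx":0.085,"ty":1,"tz":1,"yaw":0},{"claw":0.1,"tx":0.085,"ty":1,"tz":1,"yaw":0},{"claw":0.1,"tx":0.085,"ty":1,"tz":1,"yaw":0},{"claw":0.1,"tx":0.085,"ty":1,"tz":1,"yaw":0},{"claw":0.1,"tx":0.085,"ty":1,"tz":0,"yaw":0}]}}

```text
time: 25.35
ee_pos: [0.5163, -0.236, 0.2833]
orientation: [0.869, -0.495, 0.002, -0.001]
force: [0.4, 0.0, -1.5]
opening: 0.0178
finger_force: 78.2
```

Request:
{"op": "drive_tool", "data": {"targets": [{"claw":0.1,"tx":0.085,"ty":1,"tz":0,"yaw":0},{"claw":0.1,"tx":0.085,"ty":1,"tz":0,"yaw":0},{"claw":0.1,"tx":0.085,"ty":1,"tz":0,"yaw":0},{"claw":0.1,"tx":0.085,"ty":1,"tz":0,"yaw":0},{"claw":0.1,"tx":0.085,"ty":1,"tz":0,"yaw":0},{"claw":0.1,"tx":0.085,"ty":1,"tz":0,"yaw":0},{"claw":0.1,"tx":0.085,"ty":1,"tz":0,"yaw":0},{"claw":0.1,"tx":0.085,"ty":1,"tz":0,"yaw":0}]}}

```text
time: 26.35
ee_pos: [0.5284, -0.0758, 0.2803]
orientation: [0.869, -0.495, -0.001, 0.0]
force: [0.3, -0.5, -0.9]
opening: 0.0178
finger_force: 78.2
```

Request:
{"op": "drive_tool", "data": {"targets": [{"claw":0.1,"tx":0.085,"ty":1,"tz":0,"yaw":0},{"claw":0.1,"tx":0.085,"ty":1,"tz":0,"yaw":0},{"claw":0.1,"tx":0.085,"ty":1,"tz":0,"yaw":0},{"claw":0.1,"tx":0.085,"ty":1,"tz":0,"yaw":0},{"claw":0.1,"tx":0.085,"ty":1,"tz":0,"yaw":0},{"claw":0.1,"tx":0.085,"ty":1,"tz":0,"yaw":0},{"claw":0.1,"tx":0.085,"ty":1,"tz":0,"yaw":0},{"claw":0.1,"tx":0,"ty":0,"tz":0,"yaw":0}]}}

```text
time: 27.35
ee_pos: [0.5411, 0.0644, 0.2809]
orientation: [0.869, -0.495, -0.0, 0.0]
force: [0.2, -0.2, -1.9]
opening: 0.0181
finger_force: 78.3
```

```bash
python3 - <<'E'
from h import *
np.set_printoptions(precision=4,suppress=True,linewidth=150)
d=snap('wrist','w9');s=bot.get_state();print(s['ee_pos'],s['orientation'],s['opening'])
for p in([.5312,-.0395,.158],[.4687,.0665,.158],[.4654,-.0063,.2216]):print(proj(d,np.array(p)))
im=d['img'].astype(int);g=im.mean(2)
m=((g<95)&(im.max(2)-im.min(2)<25)).astype(np.uint8)
k,l,st,ce=cv2.connectedComponentsWithStats(m)
for i in range(1,k):
    if st[i,4]>30: print(st[i],ce[i].round(1))
E
```

```text
[0.541  0.0637 0.2809] [ 0.8689 -0.4949 -0.0001  0.0002] 0.018065593289897656
[330.1718  78.4976]
[321.922  218.5045]
[401.95   167.0201]
[   0    0   71  138 5334] [26.1 57.3]
[ 288   73   68   35 1151] [321.4  89.4]
[289  84  15  10  78] [293.9  87.1]
[377  84  49 110 833] [410.2 106.9]
[337 179  54  34 587] [363.3 197.6]
[304 212  33  15 337] [320.  219.4]
[141 221  12  24  77] [146.2 232.3]
[    0   232   512   152 43306] [255.5 334.7]
[504 280   8  54 271] [508.3 307.1]
```

```bash
python3 - <<'E'
from h import *
np.set_printoptions(precision=4,suppress=True,linewidth=200)
d=load('w9');im=d['img'].astype(int);g=im.mean(2).astype(int)
for r in range(62,100,3):print(r,g[r,300:364:3])
print()
for r in range(206,232,3):print(r,g[r,296:346:3])
E
```

```text
62 [150 152 150 148 152 152 152 150 149 152 152 154 151 151 151 152 152 153 153 152 152 150]
65 [152 151 150 148 153 152 149 150 151 153 153 154 148 152 150 150 152 151 154 152 150 151]
68 [151 153 148 154 154 153 151 150 152 154 155 151 153 152 151 153 154 152 153 150 152 149]
71 [151 150 152 153 153 152 150 149 150 151 151 148 149 149 149 155 154 153 153 151 150 152]
74 [153 150 154 150  97  78  76  74  76  73  78  75  74  74  77  82 151 153 151 154 151 154]
77 [151 154 153 131  52  50  70  69  67  69  70  72  71  72  65  66 124 153 154 148 154 152]
80 [152 154 154 146  47  32  44  42  44  57  89  85  68  41  44  76 150 145 132 135 150 150]
83 [109 109 114 150 148 148 123  96  83  78  72  68  70  72  82  94 117 141 143 147 143 127]
86 [ 92 144 150 140  97  73  68  70  71  67  69  70  68  68  67  68  66  67  80 115 142 149]
89 [147 129  83  73  71  70  69  71  70  70  70  68  66  67  69  75 119 138 147 146 143 136]
92 [102  78  74  73  75  74  71  73  73  72  70  68  70 106 139 145 145 146 150 147 146 148]
95 [ 80  79  79  78  77  76  76  74  75  74  72  83 140 144 146 146 146 146 150 149 144 148]
98 [ 84  85  86  82  81  79  79  79  77  77 125 150 146 144 147 145 146 146 149 149 145 149]

206 [149 150 150 144 117 115 115 115 112 110 108 104 104 101  99  98  92]
209 [151 154 150 148 151 143 122 113 109 108 107 104  99  99  95  91  90]
212 [153 152 154 149 132  90  81  89 128 123 110 103 102  98  94  93 103]
215 [153 154 150  70  52  69  71  75  73  75  83  63  63 118 151 149 149]
218 [155 151 149  61  56  65 133 139 138 122  92  56  37  54 139 150 150]
221 [153 152 150  69  55  76  72  74  79  77  77  70  70  75 137 150 151]
224 [153 151 152 149 124  73  72  72  73  75  72  74  72  92 148 152 150]
227 [150 152 149 152 151 151 146 135 114 124 137 140 151 148 151 151 150]
230 [151 150 153 151 152 150 147 148 151 150 154 151 150 150 151 152 150]
```

```bash
python3 - <<'E'
from h import *
np.set_printoptions(precision=4,suppress=True,linewidth=200)
d=load('w9')
F=onz(d,329,77.5,.158);N=onz(d,320.3,219,.158);print(F,N,np.linalg.norm(F-N),np.arctan2(*(F-N)[1::-1]))
hsv=cv2.cvtColor(d['img'],cv2.COLOR_RGB2HSV);m=cv2.inRange(hsv,(4,110,40),(18,255,255))
p=np.argwhere(m);p=p[(p[:,0]>150)&(abs(p[:,1]-256)<30)]
for r in range(185,240,8):
    q=p[p[:,0]==r][:,1]
    if len(q):print(r,q.min(),q.max())
tcp=np.array([.541,.0637,.2809]);print(proj(d,tcp+[0,0,.03]))
far=np.array([.5312,-.0395]);near=np.array([.4687,.0665])
for w in (0,.5,1):
    f=far*(1-w)+F[:2]*w;n=near*(1-w)+N[:2]*w
    a=(f-n)/np.linalg.norm(f-n);c=(f+n)/2;print(w,c,a,np.arctan2(a[1],a[0]),'start',c+.27*a,'end',c+.096*a)
t=2*np.arctan2(-.4949,.8689);print('toolyaw',t)
for n in('can','lids'):pass
T=load('top');print('can',onz(T,442/1.5,213/1.5,.115),'lids',onz(T,390/1.5,222/1.5,.05))
E
```

```text
[ 0.5325 -0.0397  0.158 ] [0.4697 0.0677 0.158 ] 0.12432692722547248 -1.0417051797251138
201 236 274
209 232 276
217 230 278
225 230 278
233 231 279
[257.8242 252.0555]
0 [0.5    0.0135] [ 0.5079 -0.8614] -1.0380421816144665 start [ 0.6371 -0.2191] end [ 0.5487 -0.0692]
0.5 [0.5005 0.0138] [ 0.5063 -0.8623] -1.0398831059871805 start [ 0.6372 -0.2191] end [ 0.5491 -0.069 ]
1 [0.5011 0.014 ] [ 0.5047 -0.8633] -1.0417051797251138 start [ 0.6374 -0.2191] end [ 0.5496 -0.0689]
toolyaw -1.035488920935304
can [ 0.6944 -0.1884  0.115 ] lids [ 0.6836 -0.0697  0.05  ]
```

Request:
{"op": "drive_tool", "data": {"targets": [{"claw":0.1,"tx":0.32,"ty":-0.94,"tz":0,"yaw":0},{"claw":0.1,"tx":0.32,"ty":-0.94,"tz":0,"yaw":0},{"claw":0.1,"tx":0.32,"ty":-0.94,"tz":0,"yaw":0},{"claw":0.1,"tx":0.32,"ty":-0.94,"tz":0,"yaw":0},{"claw":0.1,"tx":0.32,"ty":-0.94,"tz":0,"yaw":0},{"claw":0.1,"tx":0.32,"ty":-0.94,"tz":0,"yaw":0},{"claw":0.1,"tx":0.32,"ty":-0.94,"tz":0,"yaw":0},{"claw":0.1,"tx":0.32,"ty":-0.94,"tz":0,"yaw":0}]}}

```text
time: 28.4
ee_pos: [0.5926, -0.0888, 0.281]
orientation: [0.869, -0.496, -0.0, 0.0]
force: [0.4, -0.6, -0.9]
opening: 0.0181
finger_force: 78.3
```

Request:
{"op": "drive_tool", "data": {"targets": [{"claw":0.1,"tx":0.32,"ty":-0.94,"tz":0,"yaw":0},{"claw":0.1,"tx":0.32,"ty":-0.94,"tz":0,"yaw":0},{"claw":0.1,"tx":0.32,"ty":-0.94,"tz":0,"yaw":0},{"claw":0.1,"tx":0.32,"ty":-0.94,"tz":0,"yaw":0},{"claw":0.1,"tx":0.32,"ty":-0.94,"tz":0,"yaw":0},{"claw":0.1,"tx":0.32,"ty":-0.94,"tz":-0.7,"yaw":0},{"claw":0.1,"tx":0.32,"ty":-0.94,"tz":-1,"yaw":0},{"claw":0.1,"tx":0,"ty":0,"tz":-1,"yaw":0}]}}

```text
time: 29.4
ee_pos: [0.6367, -0.2208, 0.2242]
orientation: [0.868, -0.496, -0.001, 0.0]
force: [-0.3, 0.1, -0.6]
opening: 0.0185
finger_force: 78.3
```

Request:
{"op": "drive_tool", "data": {"targets": [{"claw":0.1,"tx":0,"ty":0,"tz":-1,"yaw":0},{"claw":0.1,"tx":0,"ty":0,"tz":-1,"yaw":0},{"claw":0.1,"tx":0,"ty":0,"tz":-1,"yaw":0},{"claw":0.1,"tx":0,"ty":0,"tz":-0.9,"yaw":0},{"claw":0.1,"tx":0,"ty":0,"tz":-0.8,"yaw":0},{"claw":0.1,"tx":0,"ty":0,"tz":0,"yaw":0},{"claw":0.1,"tx":0,"ty":0,"tz":0,"yaw":0}]}}

```text
time: 30.28
ee_pos: [0.6375, -0.2193, 0.1337]
orientation: [0.869, -0.495, 0.0, -0.0]
force: [0.6, -0.5, -1.3]
opening: 0.0183
finger_force: 78.2
```

```bash
python3 - <<'E'
from h import *
np.set_printoptions(precision=4,suppress=True,linewidth=200)
s=snap('scene','s10');t=snap('top','t10');st=bot.get_state();e=np.array(st['ee_pos']);print(st['time'],e,st['orientation'],st['force'])
c=np.array([.5,.0135]);a=np.array([.5079,-.8614]);h=np.array([.8614,.5079])
print('y',(e[:2]-c)@a,'h',(e[:2]-c)@h)
q=st['orientation'];yw=2*np.arctan2(q[1],q[0]);print(yw)
tip=np.r_[e[:2]-.1725*np.array([np.cos(yw),np.sin(yw)]),e[2]+.0306]
mid=np.r_[e[:2]-.12*np.array([np.cos(yw),np.sin(yw)]),e[2]+.0306]
for n,d in(('s',s),('t',t)):
    print(n,'tip',proj(d,tip),'mid',proj(d,mid),'far',proj(d,np.array([.5312,-.0395,.158])))
# change images: diff vs pre-bar picture
for n,d,o in(('s',s,load('s5')),('t',t,load('top'))):
    df=np.abs(d['img'].astype(int)-o['img']).sum(2); u,v=np.round(proj(d,(tip+mid)/2)).astype(int)
    print(n,u,v);print(df[v-10:v+11,u-14:u+15])
E
```

```text
30.375 [ 0.6376 -0.2192  0.1341] [ 0.8687 -0.4954  0.0008 -0.0003] [-0.0945 -0.7103 -0.3691]
y 0.27034456991402195 h 0.0003167273310315799
-1.0366362515090088
s tip [245.3037 187.4753] mid [226.2937 188.4151] far [258.3996 188.5028]
t tip [260.8789 183.1068] mid [274.4529 175.0172] far [251.4979 188.837 ]
s 236 188
[[43 52 38 42 40 50 44 37 40 41 44 38 46 42 42 48 33 44 43 47 47 34 33 36 40 47 51 43 45]
 [29 34 36 38 42 36 43 30 48 48 39 45 35 36 47 44 41 41 36 37 43 53 48 39 42 46 50 45 36]
 [49 41 28 47 39 40 42 33 44 33 40 41 33 41 48 50 35 34 44 43 32 42 36 47 40 37 50 51 41]
 [34 49 41 36 54 42 34 35 36 36 40 39 46 44 42 45 47 39 43 40 42 34 37 34 48 38 53 45 50]
 [47 37 34 52 38 32 41 38 36 42 37 40 42 41 37 42 45 35 34 44 36 42 43 43 42 41 44 41 32]
 [35 30 47 38 39 48 36 41 50 45 41 35 45 45 31 36 27 41 43 39 39 47 48 42 44 43 42 37 34]
 [44 43 30 45 46 44 44 39 38 41 47 43 40 37 36 42 41 42 42 39 43 49 38 33 38 47 41 43 40]
 [32 34 41 46 44 36 40 48 31 42 40 42 36 34 44 39 31 38 40 49 49 46 54 39 44 41 45 38 43]
 [36 39 36 48 41 53 45 43 39 34 30 40 35 36 25 41 35 46 38 43 4
[... 2917 characters left out ...]
159 164 174 161  95  24  10  56 104  55  10  37  40  41  45  39  40  42  38  42  41  41  40  37  42  42]
 [148 149 151 159 164 173 158  89  12   3  55  93  41  18  39  43  45  41  40  40  41  39  38  39  37  39  45  40  40]
 [145 149 152 157 167 175 156  83   6   7  48  90  33  18  39  40  41  40  41  40  44  42  42  39  42  40  40  42  39]
 [141 146 151 159 167 176 161  82   4   7  49  87  35  22  37  42  42  39  42  42  41  44  38  38  42  43  43  43  40]
 [133 148 149 158 172 176 158  82   4  10  47  90  34  20  40  39  41  41  40  39  42  41  42  42  40  41  42  43  43]
 [113 140 150 159 168 179 153  74   2   7  53  88  37  19  38  41  41  43  40  41  39  41  43  43  40  40  41  42  40]]
```

```bash
python3 - <<'E'
from h import *
np.set_printoptions(linewidth=220)
g=load('s5')['img'].astype(int).mean(2).astype(int);print('far cols 250-269');
for r in range(174,202):print(r,g[r,250:270])
print('near cols 294-312')
for r in range(176,198):print(r,g[r,294:312])
g=load('s10')['img'].astype(int).mean(2).astype(int);print('rod now cols 220-256 step2')
for r in range(184,196):print(r,g[r,220:258:2])
t=load('t10')['img'].astype(int).mean(2).astype(int);print('top 240-275')
for r in range(176,198):print(r,t[r,242:272])
S=load('s5')
for x in([.5312,-.0395,.158],[.4687,.0665,.158]):
    x=np.array(x);Z=np.array([.43,.254,.866]);print([proj(S,x+k*Z*.016).round(1) for k in(-1,0,1)])
E
```

```text
far cols 250-269
174 [153 150 149 152 151 153 150 148 151 150 151 150 150 152 147 129  99  72  63  66]
175 [150 152 149 151 149 151 151 151 153 151 151 150 151 146 131 103  73  62  61  65]
176 [151 149 148 151 149 153 150 153 151 152 154 153 148 135 105  76  59  62  59  63]
177 [152 151 153 151 151 150 152 150 150 153 153 150 140 110  82  65  59  62  65  61]
178 [154 152 152 154 150 148 145 140 135 136 140 142 122  90  69  62  62  63  65  64]
179 [156 155 153 153 152 146 134 107  96 102 114 124 104  71  61  59  64  63  65  64]
180 [155 153 156 152 154 149 128  96  73  87 116 108  83  65  58  60  63  71  85  95]
181 [152 151 155 156 152 152 135 101  81  93 115 101  70  58  59  67  80 101 120 136]
182 [157 154 154 151 155 152 134 102  85 104 114  91  66  63  69  88 107 131 146 151]
183 [156 155 154 153 155 149 134 102  84 101  98  76  65  68  95 124 140 151 154 153]
184 [156 153 156 155 156 149 136 101  79  81  77  70  75  96 128 146 154 157 158 155]
185 [155 153 154 152 151 152 140 106  76  68  67  67  92 129 148 155 155 155 157 156]
186 [154 154 155 154 153 154 144 110  78  63  66  8
[... 6293 characters left out ...]
 53  50  58  86 110 109  85  76 101 119 124 125 125 125]
194 [ 65  66  65  66  66  65  66  65  65  65  64  64  64  63  60  57  53  49  57  84 109 110  85  79 103 121 125 127 126 125]
195 [ 66  66  66  65  67  66  65  65  65  65  64  64  63  62  60  56  52  51  56  82 110 111  87  84 110 124 127 128 126 127]
196 [ 66  66  66  66  64  65  65  65  66  65  64  64  63  62  60  57  53  49  54  80 110 110  87  86 112 125 128 128 127 127]
197 [ 67  66  65  66  65  64  65  66  65  65  65  64  63  62  60  57  53  50  53  79 108 110  86  84 111 124 126 126 127 127]
[array([258.2, 189.9]), array([258.4, 188.5]), array([258.6, 187.1])]
[array([301.4, 187.8]), array([302.3, 186.4]), array([303.2, 184.9])]
```

The tip is lined up with the far eyelet, so I'm advancing slowly while watching the force.

Request:
{"op": "drive_tool", "data": {"targets": [{"claw":0.1,"tx":0,"ty":0,"tz":-0.24,"yaw":0},{"claw":0.1,"tx":-0.18,"ty":0.3,"tz":0,"yaw":0},{"claw":0.1,"tx":-0.18,"ty":0.3,"tz":0,"yaw":0},{"claw":0.1,"tx":-0.18,"ty":0.31,"tz":0,"yaw":0},{"claw":0.1,"tx":-0.17,"ty":0.3,"tz":0,"yaw":0},{"claw":0.1,"tx":0,"ty":0,"tz":0,"yaw":0}]}}

```text
time: 31.12
ee_pos: [0.6227, -0.1943, 0.1286]
orientation: [0.869, -0.495, 0.0, -0.0]
force: [0.2, -0.3, -1.1]
opening: 0.0183
finger_force: 78.2
```

Request:
{"op": "drive_tool", "data": {"targets": [{"claw":0.1,"tx":-0.05,"ty":0.085,"tz":0,"yaw":0},{"claw":0.1,"tx":-0.05,"ty":0.085,"tz":0,"yaw":0},{"claw":0.1,"tx":-0.05,"ty":0.085,"tz":0,"yaw":0}]}}

```text
time: 31.5
ee_pos: [0.6197, -0.1898, 0.1282]
orientation: [0.869, -0.496, -0.0, 0.0]
force: [0.0, -0.8, -1.9]
opening: 0.0179
finger_force: 78.2
```

Request:
{"op": "drive_tool", "data": {"targets": [{"claw":0.1,"tx":-0.05,"ty":0.085,"tz":0,"yaw":0},{"claw":0.1,"tx":-0.05,"ty":0.085,"tz":0,"yaw":0}]}}

```text
time: 31.75
ee_pos: [0.6177, -0.1863, 0.1283]
orientation: [0.869, -0.496, 0.0, 0.0]
force: [-0.0, -0.6, 0.1]
opening: 0.0185
finger_force: 78.2
```

Request:
{"op": "drive_tool", "data": {"targets": [{"claw":0.1,"tx":-0.05,"ty":0.085,"tz":0,"yaw":0},{"claw":0.1,"tx":-0.05,"ty":0.085,"tz":0,"yaw":0},{"claw":0.1,"tx":-0.05,"ty":0.085,"tz":0,"yaw":0}]}}

```text
time: 32.12
ee_pos: [0.6147, -0.1812, 0.1283]
orientation: [0.869, -0.495, 0.0, -0.0]
force: [-0.2, -0.1, -1.1]
opening: 0.0183
finger_force: 78.2
```

Request:
{"op": "drive_tool", "data": {"targets": [{"claw":0.1,"tx":-0.05,"ty":0.085,"tz":0,"yaw":0},{"claw":0.1,"tx":-0.05,"ty":0.085,"tz":0,"yaw":0},{"claw":0.1,"tx":-0.05,"ty":0.085,"tz":0,"yaw":0}]}}

```text
time: 32.5
ee_pos: [0.6117, -0.1761, 0.1283]
orientation: [0.869, -0.495, 0.0, -0.0]
force: [0.9, 0.1, -0.9]
opening: 0.0178
finger_force: 78.2
```

```bash
python3 - <<'E'
from h import *
np.set_printoptions(precision=4,suppress=True,linewidth=220)
s=snap('scene','s11');e=np.array(bot.get_state()['ee_pos']);print(e,bot.get_state()['force'])
c=np.array([.5,.0135]);a=np.array([.5079,-.8614]);h=np.array([.8614,.5079])
print('y',(e[:2]-c)@a,'h',(e[:2]-c)@h)
g=s['img'].astype(int).mean(2).astype(int)
for r in range(177,197):print(r,g[r,240:280:1])
E
```

```text
[ 0.6116 -0.1759  0.1283] [ 0.3315  0.097  -1.4843]
y 0.21984697394886596 h -4.2904419110700864e-05
177 [168 168 167 167 170 168 167 164 167 167 166 164 165 165 164 163 164 163 162 166 163 161 150 124  88  65  65  63  68  68  68  69  74  73  72  75  75  77  77  76]
178 [166 167 167 166 167 168 168 166 166 163 166 165 165 165 167 162 156 150 151 151 154 151 133  97  72  65  65  66  68  68  73  73  76  78  85  89  93  96  94  90]
179 [163 168 168 168 165 167 168 168 167 166 169 167 165 165 165 161 141 116 103 107 124 132 108  76  64  63  66  70  69  74  83  99 100 108 122 128 135 136 129 127]
180 [167 166 165 165 166 167 165 166 164 167 166 169 167 167 162 161 137 102  80  94 123 119  90  69  67  65  70  78  90 102 121 141 149 151 157 159 159 157 159 157]
181 [169 169 167 166 164 166 168 167 168 166 164 167 166 168 165 162 145 111  87 106 124 109  77  65  65  69  85 109 130 145 156 165 166 167 165 167 168 166 164 165]
182 [167 167 167 167 168 165 167 164 167 166 165 166 166 165 165 162 147 111  95 112 123  98  74  66  71  92 119 142 154 163 164 167 165 165 166 163 166 163 162 164]
183 
[... 1619 characters left out ...]
169 171 169 170 168 168 165 167 168]
193 [169 169 166 166 170 167 167 165 166 167 166 165 166 162 145 110  86  80  73  84 124 154 168 166 170 169 168 170 168 169 171 170 169 170 165 164 158 155 159 160]
194 [172 170 170 170 168 167 166 168 166 168 166 165 166 164 152 120  89  88  90 108 143 160 166 168 168 170 167 166 168 169 167 167 166 160 155 151 147 150 158 157]
195 [171 173 170 169 169 169 167 167 169 165 168 165 165 165 157 123  88  91 100 120 148 164 166 170 167 166 165 167 166 167 163 163 152 144 140 141 146 155 167 167]
196 [172 170 170 173 170 170 169 167 168 166 166 166 166 165 158 127  93  90  97 110 142 159 167 165 169 168 166 167 167 162 161 147 140 131 132 135 147 160 171 166]
```

The rod is inside the far eyelet: the ring partly covers it at px (259,188), and there is no contact force. I'm continuing across the mouth.

Request:
{"op": "drive_tool", "data": {"targets": [{"claw":0.1,"tx":-0.14,"ty":0.237,"tz":0,"yaw":0},{"claw":0.1,"tx":-0.14,"ty":0.237,"tz":0,"yaw":0},{"claw":0.1,"tx":-0.14,"ty":0.237,"tz":0,"yaw":0},{"claw":0.1,"tx":-0.14,"ty":0.237,"tz":0,"yaw":0}]}}

```text
time: 33.05
ee_pos: [0.6004, -0.1568, 0.1284]
orientation: [0.869, -0.495, 0.0, -0.0]
force: [-0.5, -0.5, -1.1]
opening: 0.0181
finger_force: 78.2
```

Request:
{"op": "drive_tool", "data": {"targets": [{"claw":0.1,"tx":-0.28,"ty":0.475,"tz":0,"yaw":0},{"claw":0.1,"tx":-0.28,"ty":0.475,"tz":0,"yaw":0},{"claw":0.1,"tx":-0.28,"ty":0.475,"tz":0,"yaw":0},{"claw":0.1,"tx":-0.28,"ty":0.475,"tz":0,"yaw":0},{"claw":0.1,"tx":-0.28,"ty":0.475,"tz":0,"yaw":0},{"claw":0.1,"tx":0,"ty":0,"tz":0,"yaw":0}]}}

```text
time: 33.8
ee_pos: [0.5723, -0.109, 0.1285]
orientation: [0.869, -0.495, 0.0, -0.0]
force: [0.0, 0.5, -0.7]
opening: 0.0181
finger_force: 78.2
```

```bash
python3 - <<'E'
from h import *
np.set_printoptions(precision=4,suppress=True,linewidth=220)
s=snap('scene','s12');t=snap('top','t12');e=np.array(bot.get_state()['ee_pos']);print(e,bot.get_state()['force'])
c=np.array([.5,.0135]);a=np.array([.5079,-.8614]);h=np.array([.8614,.5079])
print('y',(e[:2]-c)@a,'h',(e[:2]-c)@h)
tip=np.r_[e[:2]-.1725*a,e[2]+.0306];m=np.r_[e[:2]-.14*a,e[2]+.0306];print(proj(s,tip),proj(s,m))
g=s['img'].astype(int).mean(2).astype(int)
for r in range(180,196):print(r,g[r,276:310:1])
E
```

```text
[ 0.5727 -0.1096  0.1285] [-0.6064 -0.1721 -1.2585]
y 0.14300335334562522 h 0.00011270203620290797
[290.9189 186.6926] [279.3359 187.2555]
180 [155 153 157 150 153 149 140 127 115 100  82  80  76  76  73  73  77  78  77  76  82  81  94 126 147 154 153 151 156 159 162 164 161 163]
181 [161 159 159 160 161 159 159 153 146 134 114  96  86  75  75  75  72  75  78  78  78  79  85 111 137 141 130 125 139 156 158 163 159 161]
182 [156 159 160 161 160 158 160 160 157 155 144 133 112  86  79  73  76  75  75  80  78  82  84 100 124 120  98  92 117 143 155 158 159 159]
183 [160 162 162 160 162 161 160 161 162 161 161 153 143 118  94  81  73  74  80  79  82  79  84  94 108  98  77  75 106 138 154 160 159 159]
184 [164 164 161 161 161 161 163 162 162 163 161 162 157 149 127 103  82  78  77  81  80  84  86  89  87  85  70  72  97 139 158 162 161 158]
185 [162 162 161 161 161 162 160 160 161 162 162 162 160 161 152 130 100  83  80  79  83  83  89  87  90  87  72  72  97 138 157 165 163 162]
186 [162 162 165 163 164 160 162 162 162 161 164 161 159 159 157 147 121  95  82  83  81  86  88  90  94  96 
[... 610 characters left out ...]
161 163 163 165 164 161 161 163 160 159 164 162 162 161 159 160 159 149 125  98  93  94  97 107 117 105  91 110 142 157 159 162 164]
192 [162 161 162 162 162 161 161 160 160 163 160 159 160 160 159 162 160 158 153 132 105  97  98  97 108 133 134 134 143 153 162 162 162 161]
193 [155 154 152 153 153 151 148 148 149 156 162 161 161 162 162 158 163 162 154 139 110  99  99 103 117 143 158 156 156 159 161 160 162 160]
194 [147 148 151 153 155 152 143 140 139 147 155 157 158 159 158 158 158 160 154 141 117 100 101 102 122 144 156 162 160 161 162 164 166 158]
195 [143 152 160 161 163 155 147 138 129 135 149 155 159 159 158 156 158 156 154 152 125 100 101 109 124 147 158 160 162 160 163 162 160 162]
```

Request:
{"op": "drive_tool", "data": {"targets": [{"claw":0.1,"tx":-0.15,"ty":0.26,"tz":0.05,"yaw":0},{"claw":0.1,"tx":-0.15,"ty":0.26,"tz":0,"yaw":0},{"claw":0.1,"tx":-0.15,"ty":0.26,"tz":0,"yaw":0},{"claw":0.1,"tx":-0.15,"ty":0.26,"tz":0,"yaw":0},{"claw":0.1,"tx":0,"ty":0,"tz":0,"yaw":0}]}}

```text
time: 34.52
ee_pos: [0.5604, -0.0885, 0.1294]
orientation: [0.869, -0.495, 0.0, -0.0]
force: [-0.6, -0.9, -0.4]
opening: 0.0179
finger_force: 78.2
```

Request:
{"op": "drive_tool", "data": {"targets": [{"claw":0.1,"tx":-0.05,"ty":0.085,"tz":0,"yaw":0},{"claw":0.1,"tx":-0.05,"ty":0.085,"tz":0,"yaw":0},{"claw":0.1,"tx":-0.05,"ty":0.085,"tz":0,"yaw":0}]}}

```text
time: 34.9
ee_pos: [0.5575, -0.0838, 0.1293]
orientation: [0.869, -0.496, -0.0, 0.0]
force: [0.1, 0.1, -1.4]
opening: 0.0179
finger_force: 78.2
```

Request:
{"op": "drive_tool", "data": {"targets": [{"claw":0.1,"tx":-0.05,"ty":0.085,"tz":0,"yaw":0},{"claw":0.1,"tx":-0.05,"ty":0.085,"tz":0,"yaw":0},{"claw":0.1,"tx":-0.05,"ty":0.085,"tz":0,"yaw":0}]}}

```text
time: 35.28
ee_pos: [0.5545, -0.0786, 0.1293]
orientation: [0.869, -0.496, -0.0, 0.0]
force: [-0.1, 0.4, -0.9]
opening: 0.0184
finger_force: 78.2
```

Request:
{"op": "drive_tool", "data": {"targets": [{"claw":0.1,"tx":-0.05,"ty":0.085,"tz":0,"yaw":0},{"claw":0.1,"tx":-0.05,"ty":0.085,"tz":0,"yaw":0},{"claw":0.1,"tx":-0.05,"ty":0.085,"tz":0,"yaw":0}]}}

```text
time: 35.65
ee_pos: [0.5515, -0.0735, 0.1293]
orientation: [0.869, -0.495, -0.0, -0.0]
force: [0.4, -0.1, -0.5]
opening: 0.018
finger_force: 78.2
```

```bash
python3 - <<'E'
from h import *
np.set_printoptions(precision=4,suppress=True,linewidth=220)
s=snap('scene','s13');e=np.array(bot.get_state()['ee_pos']);print(e,bot.get_state()['force'])
c=np.array([.5,.0135]);a=np.array([.5079,-.8614]);h=np.array([.8614,.5079])
print('y',(e[:2]-c)@a,'h',(e[:2]-c)@h)
tip=np.r_[e[:2]-.1725*a,e[2]+.0306];print(proj(s,tip))
g=s['img'].astype(int).mean(2).astype(int)
for r in range(180,194):print(r,g[r,286:318:1])
E
```

```text
[ 0.5514 -0.0734  0.1293] [-0.1837 -0.3276 -0.5633]
y 0.1009715249150594 h 0.0001455926016453446
[305.8809 185.7652]
180 [ 84  81  73  78  73  75  73  77  73  76  78  76  91 125 145 155 150 154 156 158 160 157 157 162 160 161 161 159 160 158 160 161]
181 [112  95  79  76  74  74  76  74  73  76  78  81  90 110 137 139 125 123 136 153 157 160 158 160 161 160 159 160 158 159 159 158]
182 [147 133 108  87  75  74  75  74  79  75  76  80  83 102 124 122 100  93 114 143 153 157 158 159 160 160 159 159 161 161 160 161]
183 [157 154 141 114  94  80  75  78  85  83  88  85  93 103 114 108  81  76 103 138 154 159 157 156 155 160 157 159 160 159 162 158]
184 [161 160 157 146 126 112 106 106 110 113 115 118 123 126 127 123 101  84  96 135 153 157 158 160 157 161 158 158 161 158 160 159]
185 [161 160 159 158 157 149 150 149 151 152 151 153 153 152 152 149 121  92  96 131 149 153 162 161 158 158 160 159 157 158 158 159]
186 [158 155 157 151 157 153 152 153 152 149 152 148 149 148 147 143 123  93  93 127 147 159 160 162 163 163 160 159 161 160 160 158]
187 [141 140 138 138 134 134 130 130 124 121 
[... 192 characters left out ...]
2 163 163 163 163 163 162 163]
189 [148 149 150 148 150 148 149 142 120  97  88  87  89  96  97 100  88  72  82 130 154 160 162 160 162 159 158 162 164 162 163 162]
190 [159 158 157 154 157 157 159 155 136 108  92  91  95  95  99 105  85  65  90 136 156 160 162 162 160 162 161 162 161 162 162 163]
191 [159 157 156 160 160 158 158 157 150 121  97  93  93  95 103 115 103  89 110 139 157 160 160 162 161 161 161 164 161 162 163 163]
192 [160 161 159 159 158 159 160 158 151 131 104  96  97  95 111 130 135 131 142 155 157 163 162 162 158 162 161 162 159 161 162 164]
193 [160 159 159 159 159 158 156 159 155 136 109  97 101 100 114 144 154 153 154 158 159 162 161 161 158 158 160 161 160 160 163 162]
```

Request:
{"op": "drive_tool", "data": {"targets": [{"claw":0.1,"tx":-0.055,"ty":0.093,"tz":0,"yaw":0},{"claw":0.1,"tx":-0.055,"ty":0.093,"tz":0,"yaw":0},{"claw":0.1,"tx":-0.055,"ty":0.093,"tz":0,"yaw":0},{"claw":0.1,"tx":0,"ty":0,"tz":-0.1,"yaw":0}]}}

```text
time: 36.2
ee_pos: [0.5484, -0.0679, 0.1274]
orientation: [0.869, -0.495, 0.0, -0.0]
force: [0.2, -0.2, -0.6]
opening: 0.018
finger_force: 78.2
```

Request:
{"op": "drive_tool", "data": {"targets": [{"claw":0.1,"tx":0,"ty":0,"tz":-0.06,"yaw":0},{"claw":0.1,"tx":0,"ty":0,"tz":-0.04,"yaw":0}]}}

```text
time: 36.45
ee_pos: [0.5482, -0.0681, 0.1252]
orientation: [0.869, -0.495, -0.0, 0.0]
force: [0.6, 1.4, -0.9]
opening: 0.0184
finger_force: 78.2
```

Request:
{"op": "drive_tool", "data": {"targets": [{"claw":0.1,"tx":0,"ty":0,"tz":-0.04,"yaw":0},{"claw":0.1,"tx":0,"ty":0,"tz":0,"yaw":0}]}}

```text
time: 36.7
ee_pos: [0.5482, -0.0681, 0.1244]
orientation: [0.869, -0.496, -0.0, 0.0]
force: [-0.5, 0.4, -0.5]
opening: 0.018
finger_force: 78.2
```

Request:
{"op": "drive_tool", "data": {"targets": [{"claw":0.1,"tx":0,"ty":0,"tz":-0.05,"yaw":0},{"claw":0.1,"tx":0,"ty":0,"tz":0,"yaw":0}]}}

```text
time: 36.95
ee_pos: [0.5483, -0.0681, 0.1235]
orientation: [0.869, -0.496, 0.0, -0.0]
force: [0.7, -0.2, 0.1]
opening: 0.0177
finger_force: 78.3
```

Request:
{"op": "drive_tool", "data": {"targets": [{"claw":0.1,"tx":0,"ty":0,"tz":-0.05,"yaw":0},{"claw":0.1,"tx":0,"ty":0,"tz":0,"yaw":0}]}}

```text
time: 37.2
ee_pos: [0.5485, -0.068, 0.1228]
orientation: [0.869, -0.495, 0.0, -0.0]
force: [-1.3, 0.4, 1.8]
opening: 0.0181
finger_force: 78.6
```

The rod is resting on the eyelets at the height predicted. I'm releasing slowly.

Request:
{"op": "drive_tool", "data": {"targets": [{"claw":0.22,"tx":0,"ty":0,"tz":0,"yaw":0},{"claw":0.26,"tx":0,"ty":0,"tz":0,"yaw":0},{"claw":0.35,"tx":0,"ty":0,"tz":0,"yaw":0},{"claw":0.45,"tx":0,"ty":0,"tz":0,"yaw":0},{"claw":0.5,"tx":0,"ty":0,"tz":0,"yaw":0},{"claw":0.5,"tx":0,"ty":0,"tz":0,"yaw":0}], "squeeze": 20}}

```text
time: 37.95
ee_pos: [0.5483, -0.0681, 0.1225]
orientation: [0.869, -0.495, -0.0, 0.0]
force: [0.2, -0.3, 0.7]
opening: 0.0426
finger_force: 0.0
```

Request:
{"op": "drive_tool", "data": {"targets": [{"claw":0.5,"tx":0,"ty":0,"tz":0.2,"yaw":0},{"claw":0.5,"tx":0,"ty":0,"tz":0.4,"yaw":0},{"claw":0.5,"tx":0,"ty":0,"tz":0.7,"yaw":0},{"claw":0.5,"tx":0,"ty":0,"tz":1,"yaw":0},{"claw":0.5,"tx":0,"ty":0,"tz":1,"yaw":0},{"claw":0.5,"tx":0,"ty":0,"tz":1,"yaw":0},{"claw":0.5,"tx":0.3,"ty":-0.8,"tz":1,"yaw":0},{"claw":0.5,"tx":0.3,"ty":-0.8,"tz":0,"yaw":0}]}}

```text
time: 38.95
ee_pos: [0.5617, -0.1005, 0.2314]
orientation: [0.869, -0.495, 0.002, -0.001]
force: [0.4, -0.2, 0.5]
opening: 0.0426
finger_force: 0.0
```

Request:
{"op": "drive_tool", "data": {"targets": [{"claw":0.5,"tx":0.3,"ty":-1,"tz":0,"yaw":0},{"claw":0.5,"tx":0.3,"ty":-1,"tz":0,"yaw":0},{"claw":0.5,"tx":0.3,"ty":-1,"tz":0,"yaw":0},{"claw":0.5,"tx":0,"ty":-1,"tz":0,"yaw":0},{"claw":0.5,"tx":0,"ty":-1,"tz":0,"yaw":0},{"claw":0.5,"tx":0,"ty":0,"tz":0,"yaw":0}]}}

```text
time: 39.7
ee_pos: [0.578, -0.2017, 0.2283]
orientation: [0.868, -0.496, -0.0, 0.0]
force: [0.8, 0.0, -0.5]
opening: 0.0426
finger_force: 0.0
```

```bash
python3 - <<'E'
from h import *
np.set_printoptions(precision=4,suppress=True,linewidth=220)
s=snap('scene','s14');t=snap('top','t14')
c=np.array([.5,.0135]);a=np.array([.5079,-.8614])
for y in(.094,.116,-.078):
    p=np.r_[c+a*y,.153];print(y,proj(s,p),proj(t,p))
for n,d,z in(('s',s,.163),('t',t,.165)):
    hsv=cv2.cvtColor(d['img'],cv2.COLOR_RGB2HSV)
    for lo,hi in(((4,110,40),(18,255,255)),((22,110,50),(40,255,255))):
        k,l,st,ce=cv2.connectedComponentsWithStats(cv2.inRange(hsv,lo,hi))
        for i in range(1,k):
            if st[i,4]>20 and 205<ce[i][0]<320 and 150<ce[i][1]<230: print(n,lo[0],st[i],ce[i].round(1),(onz(d,*ce[i],z)[:2]-c)@a)
g=s['img'].astype(int).mean(2).astype(int)
for r in range(180,194):print(r,g[r,290:318:1])
g=t['img'].astype(int).mean(2).astype(int);print('top near')
for r in range(198,220):print(r,g[r,206:230])
E
```

```text
0.094 [246.7672 190.3305] [259.8567 183.9422]
0.116 [238.8784 190.7154] [265.5072 180.5854]
-0.078 [307.9252 187.347 ] [215.5691 210.2522]
s 4 [240 186  15  10 113] [246.7 190.6] 0.09454911657762599
s 22 [270 194  18  14 200] [278.6 200.9] 0.01110567422214824
t 4 [256 179  11   9  50] [260.7 183.4] 0.09664410161621331
180 [ 74  73  74  72  73  74  76  77  91 121 141 147 146 149 154 155 157 157 157 157 156 158 157 154 155 159 159 157]
181 [ 71  73  73  74  72  75  76  82  86 105 133 137 123 118 135 149 154 155 156 154 156 158 158 159 157 158 156 157]
182 [ 75  75  72  74  77  78  79  79  82  98 122 121  96  91 115 141 154 154 156 155 158 159 156 154 156 156 155 156]
183 [ 89  79  77  79  84  85  87  91  97 109 121 115  94  81 102 133 153 156 156 153 154 157 155 157 157 155 157 155]
184 [124 110 105 108 117 116 124 125 129 140 144 143 119  92 100 130 154 157 156 153 156 154 156 152 156 155 155 155]
185 [151 149 147 147 150 151 149 152 149 154 153 144 120  92  96 124 146 150 149 154 157 154 157 155 155 154 154 153]
186 [152 149 151 147 145 145 144 144 142 134 133 125 107  81  81 112 127
[... 2424 characters left out ...]
106  74  39  40  70  89  74  47  39  44  50  54  57  60  61  63  64  64  65  64  65  66]
214 [123 120 105  72  39  39  71  88  72  44  39  44  50  53  56  59  61  64  64  64  64  65  66  66]
215 [122 120 105  69  35  41  73  89  70  44  40  46  50  54  56  58  61  63  65  65  64  65  65  66]
216 [122 120 104  69  35  44  75  89  70  45  41  46  50  53  57  59  61  64  64  64  65  66  66  66]
217 [121 118 102  67  34  46  76  89  69  43  41  46  50  54  56  59  61  62  64  65  65  65  64  66]
218 [121 115  98  63  34  47  77  88  66  41  40  46  51  53  57  59  61  63  65  65  64  65  65  65]
219 [119 113  92  59  33  49  79  88  65  39  40  46  50  54  56  58  61  63  64  64  65  65  65  67]
```

```bash
python3 -c "
from h import *
print(bot.close_job())"
```

```text
the job is handed in; nothing more can be done
None
```

I handed the job in at about 40 s, with the pear resting in the pot and the keeper bar's rod through both eyelets, its tip about 16 mm past the second; everything is let go, and no verdict was returned.

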